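Ready the torque-driver check: zero the gauge, draw the yellow driver and cradle it

ROBOT

A 6-joint arm with a two-finger parallel gripper is mounted at the origin on the work surface. World frame = base frame: x ahead of the robot, y to its left, z up, the work surface at z = 0. Lengths are in m, angles in rad, forces in N, time in s.
With the tool pointing down it reaches from about 0.425 to 0.95 m from the base axis. Payload 3.5 kg.
Tool frame: the origin (TCP) lies midway between the tips of the shut fingers; the grasp point (between the pads) lies 19 mm behind it; z points along the fingers, y is the line along which they close (so a half turn about z gives the same grasp; the last joint's range is limited). The gripper opens to 85 mm and grips with 20 to 120 N. Pads are 22 mm wide; open, the fingers measure 114 mm over their backs; the gripper's body (76 mm by 85 mm) begins 54 mm behind the grasp point. The pads swing forward as they close: fully open they stand 13 mm farther back than shut.
Start: joints at [1.032, 0.286, 1.577, -0, 1.279, -0.15], TCP at [0.256, 0.625, 0.231] pointing down, gripper open.
Joint ranges: [-2.77, 2.77], [-0.9, 2.22], [0.21, 2.48], [-1.53, 4.67], [0.24, 2.81], [-2.84, 2.84]. Speed limits (rad/s): [2.79, 2.79, 3.14, 3.14, 3.14, 3.14].

INTERFACE

Orientations are given as a unit quaternion [x, y, z, w].
In Python, from plant import ctrl gives the robot as it stands.
- The arm moves only by the tool move_arm, never from a script. Its argument "plan" is a list of rows, each an object of numbers: "x", "y", "z": the shift along the tool's x, y, z in m; "yaw": the turn about the tool's z in rad; "fingers": the closure, from 0 (fully open) to 1 (shut). In form: [{"x": .., "y": .., "z": .., "yaw": .., "fingers": ..}, ...]. A call has 1 to 5 rows; each row is the pose to reach, as a shift and turn from the pose commanded when the call began, along the tool's axes at that moment; what a row does not reach only later rows make up. A row lasts 1/10 s, in which the tool goes at most 50 mm and 8.59 degrees, less where a joint would pass 70% of its speed; a pose out of reach is approached as far as the arm can. A call with a gripper value outside its range is refused whole. The fingers move at their own pace and stop on an object; "force" is the grip in N (left out, the last holds). Time passes only in rows, so rows that repeat a pose let the fingers close. It gives the time, the measured TCP pose, the force, the opening and the grip force at its end, in the units of the state.
- ctrl.get_state(): the state, without advancing time (a new reading comes with each control period).
- ctrl.read_camera(name): name is "side" or "top" or "wrist"; returns the picture (400x640x3 uint8, red, green, blue); there is no depth.
- ctrl.camera_model(name): a dict with "intrinsics" (3x3 intrinsics, pixels), "cam_to_world" (4x4, takes a point from camera to world coordinates); the wrist camera has in their place "tool_from_camera" (4x4, takes a point from camera to tool coordinates, whose origin is the TCP and whose axes are the flange's). Camera axes: x right, y up, looking along -z (the intrinsics and any distortion apply to the point x, -y, -z); pixel columns grow to the right and rows downward; lengths in m; the calibration is good to about 2 mm. A picture is of the moment at which its call begins: read the wrist's pose just before it. camera_model takes no time and is no camera call.
- ctrl.sign_off(): hands the job in; it is judged then, once.
The state is a dict: "time": time; "qpos": joint angles; "dq": joint speeds; "joint_efforts": joint torques, N m; "eef_pos": TCP position; "tcp_rot": TCP orientation; "contact_force": force on the tool from outside, world axes, zero at the start; "wrist_torque": the same for the moment, N m; "opening": opening from 0.0 (shut) to 1.0 (fully open); "finger_force": force on a finger pad.
Only numpy, scipy, OpenCV 4.12 (cv2) and the standard library are available. Lean on these libraries where they do the work, as an engineer would, in place of code of your own. Each camera call takes 0.05 s, during which the arm holds its last target. There are 200 camera calls.

TASK

Get the bench ready to check the yellow torque driver: turn the knob on the torque gauge until its red pointer stands at the green zero mark, and lay the yellow driver in the sloping rest. Draw it straight up out of the blue tool block and set it down gently, letting go only once it touches the rest and never pressing it in hard: shaft in the low narrow notch, handle in the high wide notch, the cap end just past that notch. Do not drag or tip the block, and leave the other two drivers, the circuit board, the pliers and the bottle where they are.

Things in the scene. Friction and masses are not known exactly. Their poses are not given: they have to be found in the camera images.
- driver: yellow driver, blue collar and ribs, 0.14 kg. Origin on its axis at the shoulder (underside of the collar), z towards the cap. Shaft 9 mm thick, 80 mm long below the origin; collar 32 mm wide, 8 mm high; round handle 28 mm thick up to the cap, 95 mm above the origin. Starts upright, shoulder on the block's top, shaft in a hole. Centre of mass in the handle, about 33 mm above the origin
- driver_tip (a point): centre of the driver's shaft end, 80 mm below its origin
- driver_cap (a point): centre of the driver's black cap end, 95 mm above its origin
- caddy: blue tool block, loose, 0.95 kg, 80 x 240 x 95 mm (x, y, z), origin at the centre of its underside. 13 mm square holes straight down at y = -75, 0, +75 mm, each with an upright driver of the same shape (yellow, red, white, in any order), handles standing 95 mm above its top. The gap between handles is 47 mm: across the row, open the fingers only about 46 mm
- spare_red: red driver of the same shape in the block, to be left there; origin at its shoulder
- spare_grey: white driver with grey collar of the same shape in the block, to be left there; origin at its shoulder
- rest: fixed rest: base plate 190 x 80 x 12 mm, two black 90-degree V notches, 10 mm long, on posts. Origin under its centre, x level, towards the high handle end. The driver's axis then runs from point rest_tip to rest_cap, 25 degrees to level; notches 35 mm (shaft) and 162 mm (handle) along it from the shaft end. Friction holds the driver. Handle prongs reach axis height, 20 mm to each side
- rest_tip (a point): where the centre of the shaft end belongs when the driver lies properly in the rest (45 mm above the table)
- rest_cap (a point): where the centre of the cap end belongs when the driver lies properly in the rest (119 mm above the table)
- gauge: fixed torque gauge, grey case 110 x 110 x 50 mm with a white dial on top; origin at the centre of its underside. The green zero mark lies at the dial's rim in the direction of its own -x; black graduations every 0.2 rad
- bezel (a joint): knob angle in rad, positive anticlockwise from above; 0 when the red pointer, which lies along the knob's bar, stands at the green mark. Starts between 1.7 and 2.7, stops at +-2.9. Friction of 0.06 N m; it stays where it is left
- bezel_grip (a point): on the knob's upright axis, 82 mm above the table, where to grip it: the black bar is 52 mm long, 14 mm wide, from 59 to 86 mm above the table, on a black disc 60 mm wide. At joint angle 0 the bar lies along the gauge's x; it turns with the joint
- pcb: blue circuit board 60 x 90 mm, up to 16 mm high, lying on a cork mat; bystander, origin at the centre of its underside
- pliers: orange-handled pliers about 160 mm long, 12 mm high, lying on the table; bystander, origin near the pivot
- flux: white bottle with a red cap, 44 mm diameter, 100 mm high; bystander, origin at the centre of its underside
There are look-alikes about, which are no part of the job. What is shaped like the driver but orange is not meant.

How it is judged:
On the way:
1. the yellow driver, still held, is set down in place: it touches the rest, shaft end and cap end within 20 mm of where they belong, nearly still (contact force between driver and rest above 0.2 N and contact force between the fingers and driver above 1 N and distance between driver_tip and rest_tip below 0.02 m and distance between driver_cap and rest_cap below 0.02 m and linear speed of driver below 0.05 m/s), for 0.1 s.
At the end, for the whole second after the job is handed in: The knob's pointer is within 0.1 rad of the zero mark; the yellow driver lies still in the rest, its shaft end and its cap end each within 20 mm of where they belong and not more than 8 mm higher; the block stands flat with the other two drivers upright in it (value of joint bezel between -0.1 and 0.1 rad and distance between driver_tip and rest_tip below 0.02 m and distance between driver_cap and rest_cap below 0.02 m and z of driver_cap in the frame of rest_cap below 0.008 m and z of driver_tip in the frame of rest_tip below 0.008 m and linear speed of driver below 0.02 m/s and angular speed of driver below 0.2 rad/s and angle between caddy's own z axis and vertical below 0.05 rad and angle between each of spare_red, spare_grey's own z axis and vertical below 0.15 rad); the robot touches nothing.
It fails at once if the blue tool block is shifted more than 20 mm or tipped more than 0.12 rad (distance of caddy from where it was at the start of the episode above 0.02 m or angle between caddy's own z axis and vertical above 0.12 rad).
It fails at once if the red or the white driver is moved more than 25 mm (distance of any of spare_red, spare_grey from where it was at the start of the episode above 0.025 m).
It fails at once if the circuit board, the pliers or the bottle is moved more than 30 mm (distance of any of pcb, pliers, flux from where it was at the start of the episode above 0.03 m).
It fails at once if the driver is pressed on the rest with more than 30 N (contact force between driver and rest above 30 N).
It also fails if it takes over 72 s, if anything falls off the work surface, if the arm or the gripper's body presses on something with over 40 N, if the wrist force passes 120 N, or if a joint passes its speed limit or range.

## Working session

There is one attempt and no reset: what is moved stays moved. The work goes in short steps, Python scripts to look and compute and a tool call to move; the robot and the scene stay as the last step left them, time stands still between calls to the robot, and variables do not carry over. Pictures are saved under pics/ and viewed, at most 10 in all, crops included, and the job is handed in when it is done.

Besides the shell and the picture viewer there is one more tool, called after "Request:" by a JSON object that holds its "name" and its "arguments". move_arm: Moves the arm, as the interface text tells. Its arguments: {"type":"object","properties":{"plan":{"type":"array"},"force":{"type":"number"}},"required":["plan"]}

```bash
ls; mkdir -p pics; python3 - <<'E'
from plant import ctrl
import cv2,numpy as np
s=ctrl.get_state();print(s)
for n in("side","top","wrist"):
    im=ctrl.read_camera(n);cv2.imwrite(f"pics/{n}0.png",im[:,:,::-1])
    m=ctrl.camera_model(n);print(n,{k:np.round(np.array(v),4).tolist() if not isinstance(v,str) else v for k,v in m.items()})
E
```

```text
pics
{'time': 0.0, 'qpos': array([ 1.03200597e+00,  2.87178035e-01,  1.57819283e+00,  2.81382270e-06,
        1.27859456e+00, -1.49982591e-01]), 'dq': array([ 6.09223489e-04, -5.60814585e-04,  5.47279360e-04,  3.12334862e-05,
        4.11463060e-05, -1.53676398e-03]), 'joint_efforts': array([ 3.07932896e-04, -4.05995286e+01, -2.92619312e+01, -1.85819331e-04,
        5.89569536e-03,  6.81785167e-06]), 'eef_pos': array([0.25550003, 0.62406003, 0.22993036]), 'tcp_rot': array([ 1.93181942e-01,  9.81162234e-01, -1.11627291e-03, -4.01815497e-04]), 'contact_force': array([-0.25756072,  0.22436057, -0.16544067]), 'wrist_torque': array([ 0.02564117, -0.07100324,  0.02075294]), 'finger_force': 0.0, 'opening': 0.9996986960009225}
side {'intrinsics': [[470.4468, 0.0, 316.3788], [0.0, 470.4468, 197.5933], [0.0, 0.0, 1.0]], 'cam_to_world': [[0.9951, 0.068, -0.0718, 0.4545], [-0.0989, 0.6848, -0.7219, -0.9168], [0.0001, 0.7255, 0.6882, 1.0351], [0.0, 0.0, 0.0, 1.0]]}
top {'intrinsics': [[431.5089, 0.0, 321.6737], [0.0, 431.5089, 201.9313], [0.0, 0.0, 1.0]], 'cam_to_world': [[0.0115, 0.9983, -0.0579, 0.5095], [-0.9995, 0.0099, -0.0286, -0.015], [-0.028, 0.0582, 0.9979, 1.3333], [0.0, 0.0, 0.0, 1.0]]}
wrist {'intrinsics': [[320.5038, 0.0, 323.164], [0.0, 320.5038, 199.5025], [0.0, 0.0, 1.0]], 'tool_from_camera': [[0.0, 0.9494, 0.314, 0.08], [1.0, -0.0002, 0.0007, -0.0003], [0.0007, 0.314, -0.9494, -0.1426], [0.0, 0.0, 0.0, 1.0]]}
```

View images.

View pics/top0.png

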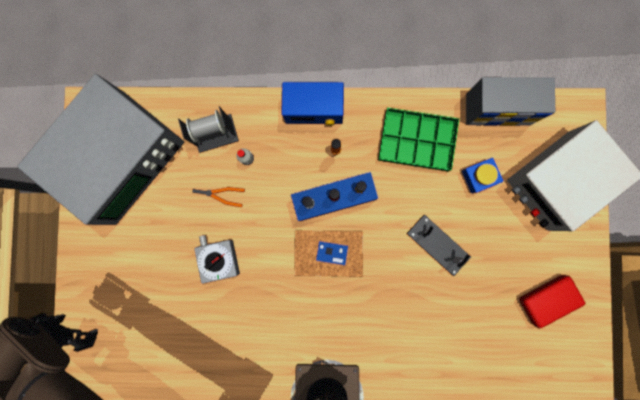

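View pics/side0.png

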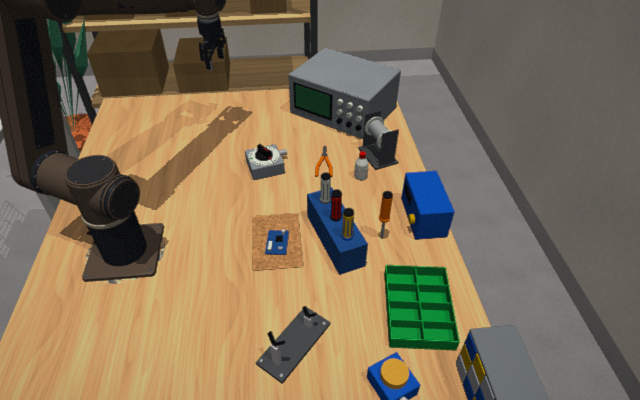

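The top view shows the gauge (215,260), block (335,197), rest (438,245) and board (332,252). In the side view three things could be the driver: in the block at (348,222), red in the block at (337,203), and an orange one standing alone at (386,205). The one at (348,222) fits, since it is yellow and in the block. I'll confirm it in an enlarged crop.

```bash
python3 - <<'E'
import cv2,numpy as np
s=cv2.imread("pics/side0.png");t=cv2.imread("pics/top0.png")
f=lambda im,x,y,w,h:cv2.resize(im[y:y+h,x:x+w],(400,300),interpolation=cv2.INTER_CUBIC)
o=np.vstack([np.hstack([f(s,300,165,140,105),f(s,240,295,108,81)]),np.hstack([f(t,180,225,80,60),f(t,398,205,84,63)])])
cv2.imwrite("pics/crop1.png",o)
E
```

```text
(no output)
```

View pics/crop1.png

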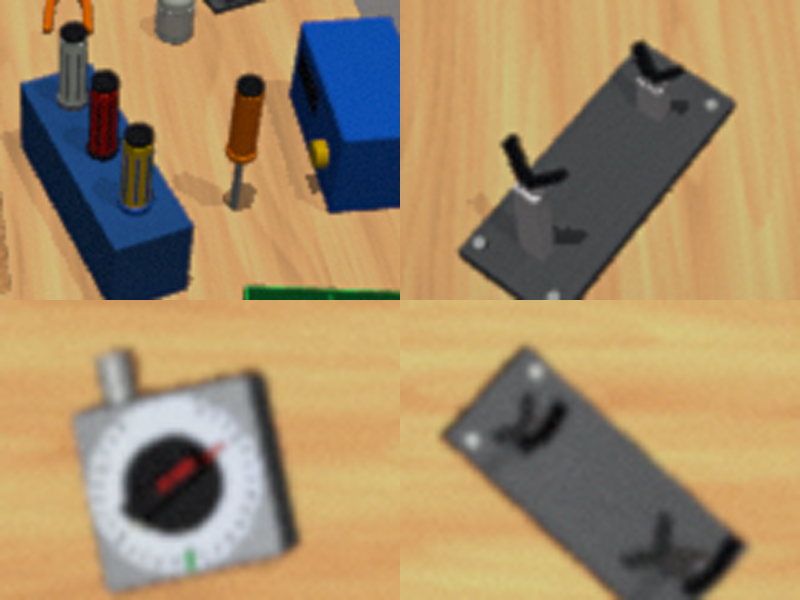

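The crop confirms it: the yellow driver is at the block's near end (side 348,222). The orange one has a bare shaft and stands alone. The rest's taller post, its handle end, is at side (275,345) and top (~460,272). The pointer faces upper right and the green mark is at top (218,277). Next come the measurements.

```bash
cat > h.py <<'E'
import cv2,numpy as np
from plant import ctrl
def ray(n,uv,st=None):
    m=ctrl.camera_model(n);K=np.array(m["intrinsics"])
    if n=="wrist":
        from scipy.spatial.transform import Rotation as R
        T=np.eye(4);T[:3,:3]=R.from_quat(st["tcp_rot"]).as_matrix();T[:3,3]=st["eef_pos"];C=T@np.array(m["tool_from_camera"])
    else: C=np.array(m["cam_to_world"])
    d=np.linalg.inv(K)@np.array([uv[0],uv[1],1.]);d[1]*=-1;d[2]*=-1
    return C[:3,3],C[:3,:3]@d
def plane(n,uv,z,st=None):
    o,d=ray(n,uv,st);return o+d*(z-o[2])/d[2]
def blobs(mask,roi,amin=8):
    x,y,w,h=roi;m=np.zeros_like(mask);m[y:y+h,x:x+w]=mask[y:y+h,x:x+w]
    n,l,s,c=cv2.connectedComponentsWithStats(m.astype(np.uint8))
    return [(s[i,4],c[i],(l==i)) for i in range(1,n) if s[i,4]>=amin]
E
python3 - <<'E'
from h import *
t=cv2.imread("pics/top0.png").astype(int);s=cv2.imread("pics/side0.png").astype(int)
g=t.max(2)
print("caps");
for a,c,_ in blobs(g<60,(285,165,100,60)):print(a,c.round(1),plane("top",c,.19).round(4))
print("knob disc")
for a,c,m in blobs(g<75,(195,235,42,55),20):
    print(a,c.round(1),plane("top",c,.062).round(4))
b,gg,r=t[...,0],t[...,1],t[...,2]
for nm,mk,z in(("green",(gg>r+25)&(gg>b+25),.052),("red",(r>gg+60)&(r>b+60),.086)):
    for a,c,m in blobs(mk,(195,235,42,55),2):
        print(nm,a,c.round(1),plane("top",c,z).round(4))
        P=np.argwhere(m)[:,::-1].astype(float);W=np.array([plane("top",p,z)[:2] for p in P]);W-=W.mean(0)
        v=np.linalg.svd(W)[2][0];print("  axis deg",np.degrees(np.arctan2(v[1],v[0])))
# rest base
mk=(g<125)&(t.max(2)-t.min(2)<30)
for a,c,m in blobs(mk,(400,205,76,76),200):
    P=np.argwhere(m)[:,::-1].astype(np.float32);W=np.array([plane("top",p,.012)[:2] for p in P],np.float32)
    print("rest",a,cv2.minAreaRect(W))
# block top
mk=(b>r+30)&(b>gg+20)
for a,c,m in blobs(mk,(285,165,100,60),200):
    P=np.argwhere(m)[:,::-1].astype(np.float32);W=np.array([plane("top",p,.095)[:2] for p in P],np.float32)
    print("block",a,cv2.minAreaRect(W))
gs=s.max(2);print("side caps")
for a,c,_ in blobs(gs<60,(300,165,70,60),5):print(a,c.round(1),plane("side",c,.19).round(4))
E
```

```text
caps
89 [359.8 187.1] [ 0.6163 -0.0829  0.19  ]
92 [333.6 195. ] [ 0.5946 -0.0136  0.19  ]
73 [306.7 201.4] [0.5768 0.0576 0.19  ]
knob disc
54 [233.6 253.8] [0.4275 0.2796 0.062 ]
245 [214.1 261.9] [0.4032 0.3368 0.062 ]
green 5 [217.6 276.8] [0.3584 0.3279 0.052 ]
  axis deg -159.3655229368321
red 20 [215.  259.3] [0.4126 0.3276 0.086 ]
  axis deg 129.99744122656895
rest 1549 ((0.45994821190834045, -0.3321009576320648), (0.18733204901218414, 0.07673273980617523), 48.02642059326172)Traceback (most recent call last):
  File "<stdin>", line 23, in <module>
  File "h.py", line 12, in plane
    o,d=ray(n,uv,st);return o+d*(z-o[2])/d[2]
        ~~~^^^^^^^^^
  File "h.py", line 4, in ray
    m=ctrl.camera_model(n);K=np.array(m["intrinsics"])
ValueError: time passes only in moves, steps and waits
```

```bash
sed -i 's/^def ray/M={n:ctrl.camera_model(n) for n in("side","top","wrist")}\ndef ray/; s/m=ctrl.camera_model(n);/m=M[n];/' h.py; cat >>h.py <<'E'
def go(x,y,ang=None,z=None):
    "shift in tool axes to reach world x,y,z with tool x at angle ang (deg)"
    from scipy.spatial.transform import Rotation as R
    st=ctrl.get_state();r=R.from_quat(st["tcp_rot"]).as_matrix();p=st["eef_pos"]
    d=r.T@(np.array([x,y,p[2] if z is None else z])-p);a=np.degrees(np.arctan2(r[1,0],r[0,0]))
    print("t",round(st["time"],2),"p",p.round(4),"ang",a.round(2),"d",d.round(4),"yaw",None if ang is None else np.round(np.radians((a-ang+180)%360-180),3))
E
python3 - <<'E'
from h import *
s=cv2.imread("pics/side0.png").astype(int);gs=s.max(2);print("side caps")
for a,c,_ in blobs(gs<60,(300,165,70,60),5):print(a,c.round(1),plane("side",c,.19).round(4))
for a,c,_ in blobs(gs<60,(250,300,80,70),5):print(a,c.round(1),plane("side",c,.1).round(4))
go(.4032,.3368,130)
E
```

```text
side caps
53 [325.3 176.2] [0.5754 0.0523 0.19  ]
120 [335.2 203.3] [ 0.5888 -0.0563  0.19  ]
197 [313.  214.7] [ 0.5282 -0.0917  0.19  ]
19 [333.8 209.4] [ 0.5826 -0.078   0.19  ]
17 [338.1 208.1] [ 0.5939 -0.0745  0.19  ]
66 [348.  212.4] [ 0.6168 -0.0921  0.19  ]
71 [307.9 312.6] [ 0.4948 -0.3158  0.1   ]
17 [315.1 323.2] [ 0.5085 -0.345   0.1   ]
16 [318.4 336.8] [ 0.5125 -0.3793  0.1   ]
90 [275.5 340.4] [ 0.4183 -0.3788  0.1   ]
31 [301.6 357.4] [ 0.472  -0.4242  0.1   ]
35 [285.3 358.2] [ 0.4374 -0.4226  0.1   ]
11 [260.6 366.5] [ 0.385  -0.4361  0.1   ]
t 0.15 p [0.2556 0.6242 0.2302] ang 157.73 d [-0.2456 -0.21    0.0003] yaw 0.484
```

Request:
{"name": "move_arm", "arguments": {"plan": [{"x": -0.035, "y": -0.03, "yaw": 0.1, "fingers": 0}, {"x": -0.07, "y": -0.06, "yaw": 0.22, "fingers": 0}, {"x": -0.105, "y": -0.09, "yaw": 0.34, "fingers": 0}, {"x": -0.14, "y": -0.12, "yaw": 0.48, "fingers": 0}, {"x": -0.175, "y": -0.15, "yaw": 0.48, "fingers": 0}], "force": 30}}

```text
validation failed for argument at $.pl...
```

```bash
python3 -c "
from h import *
go(.4032,.3368,130)"
```

```text
t 0.15 p [0.2556 0.6242 0.2302] ang 157.73 d [-0.2456 -0.21    0.0003] yaw 0.484
```

Request:
{"name": "move_arm", "arguments": {"plan": [{"x": -0.035, "y": -0.03, "z": 0, "yaw": 0.1, "fingers": 0}, {"x": -0.07, "y": -0.06, "z": 0, "yaw": 0.22, "fingers": 0}, {"x": -0.105, "y": -0.09, "z": 0, "yaw": 0.34, "fingers": 0}, {"x": -0.14, "y": -0.12, "z": 0, "yaw": 0.48, "fingers": 0}, {"x": -0.175, "y": -0.15, "z": 0, "yaw": 0.48, "fingers": 0}], "force": 30}}

```text
time: 0.65
eef_pos: [0.3612, 0.4177, 0.231]
tcp_rot: [0.422, 0.907, -0.0, -0.0]
contact_force: [0.0, -0.7, -0.0]
opening: 0.994
finger_force: 0.0
```

```bash
python3 -c "
from h import *
go(.4032,.3368,130)"
```

```text
t 0.65 p [0.3612 0.4177 0.231 ] ang 130.12 d [-0.089 -0.02   0.   ] yaw 0.002
```

Request:
{"name": "move_arm", "arguments": {"plan": [{"x": -0.045, "y": -0.01, "z": 0, "yaw": 0, "fingers": 0}, {"x": -0.089, "y": -0.02, "z": 0, "yaw": 0, "fingers": 0}, {"x": -0.089, "y": -0.02, "z": 0.03, "yaw": 0, "fingers": 0}, {"x": -0.089, "y": -0.02, "z": 0.03, "yaw": 0, "fingers": 0}]}}

```text
time: 1.05
eef_pos: [0.4015, 0.3362, 0.1974]
tcp_rot: [0.422, 0.907, -0.003, -0.002]
contact_force: [-1.6, -0.2, -0.8]
opening: 1.002
finger_force: 0.0
```

```bash
python3 - <<'E'
from h import *
st=ctrl.get_state();im=ctrl.read_camera("wrist")[:,:,::-1];cv2.imwrite("pics/w1.png",im)
t=im.astype(int);b,g,r=t[...,0],t[...,1],t[...,2];print(st["eef_pos"])
for nm,mk,z in(("green",(g>r+40)&(g>b+40),.051),("red",(r>g+60)&(r>b+60),.086)):
    for a,c,m in blobs(mk,(0,0,640,400),40):
        P=np.argwhere(m)[:,::-1].astype(float);W=np.array([plane("wrist",p,z,st)[:2] for p in P]);
        v=np.linalg.svd(W-W.mean(0),full_matrices=False)[2][0];print(nm,a,c.round(1),plane("wrist",c,z,st).round(4),"axis deg",np.degrees(np.arctan2(v[1],v[0])).round(1))
for a,c,m in blobs(t.max(2)<70,(0,0,640,400),800):print("dark",a,c.round(1),plane("wrist",c,.06,st).round(4))
E
```

```text
[0.4014797  0.33617561 0.19742286]
red 88 [326.4 212.4] [0.4127 0.3255 0.086 ] axis deg -52.1
red 172 [463.7 269.7] [0.5421 0.3632 0.086 ] axis deg -118.2
red 144 [472.4 280.8] [0.5566 0.3606 0.086 ] axis deg -77.0
red 122 [405.6 298. ] [0.5235 0.3083 0.086 ] axis deg -96.2
dark 1955 [633.2 230.9] [0.6519 0.4908 0.06  ]
dark 1051 [323.5 131.5] [0.3692 0.3732 0.06  ]
dark 3231 [326.3 186.7] [0.4029 0.3371 0.06  ]
dark 41171 [350.4 352.9] [0.5447 0.2102 0.06  ]
```

View pics/w1.png

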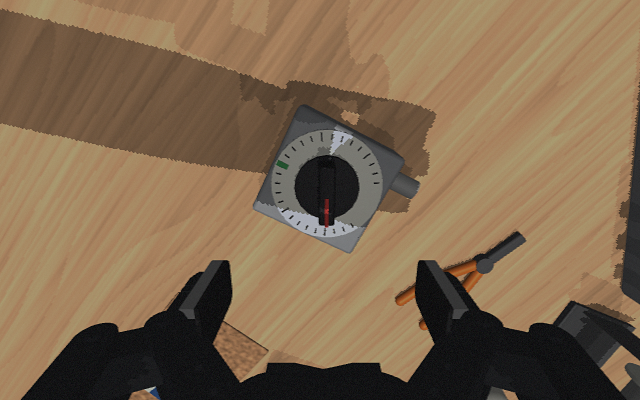

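The wrist view shows the knob centred at (326,187), the red pointer pointing straight down to (326,225), and the green mark at (282,165). The bar already lies along tool x, within 2 degrees.

```bash
python3 - <<'E'
from h import *
st=ctrl.get_state();t=cv2.imread("pics/w1.png").astype(int);b,g,r=t[...,0],t[...,1],t[...,2]
k=np.array([.4029,.3371])
for a,c,m in blobs((g>r+15)&(g>b+15),(265,145,40,40),8):
    p=plane("wrist",c,.051,st)[:2]-k;print(a,c,p,np.degrees(np.arctan2(p[1],p[0])))
# case top outline
q=[plane("wrist",c,.05,st)[:2] for c in((305,105),(404,157),(351,252),(254,206))]
q=np.array(q);print(q.mean(0).round(4),[np.linalg.norm(q[i]-q[i-1]).round(3) for i in range(4)],[np.degrees(np.arctan2(*(q[i]-q[i-1])[::-1])).round(1) for i in range(4)])
p=plane("wrist",(326.4,212.4),.086,st)[:2]-k;print("red",np.degrees(np.arctan2(p[1],p[0])))
go(.403,.337,129,.063)
E
```

```text
67 [281.88059701 164.46268657] [-0.04241304 -0.01113244] -165.292940661762
[0.4049 0.34  ] [np.float64(0.107), np.float64(0.101), np.float64(0.107), np.float64(0.107)] [np.float64(101.6), np.float64(13.2), np.float64(-75.2), np.float64(-167.2)]
red -44.35234487492518
t 1.1 p [0.4018 0.3374 0.1992] ang 130.15 d [-0.0012  0.0013  0.1362] yaw 0.02
```

Request:
{"name": "move_arm", "arguments": {"plan": [{"x": -0.001, "y": 0.001, "z": 0.045, "yaw": 0.01, "fingers": 0.3}, {"x": -0.001, "y": 0.001, "z": 0.09, "yaw": 0.01, "fingers": 0.5}, {"x": -0.001, "y": 0.001, "z": 0.134, "yaw": 0.01, "fingers": 0.5}, {"x": -0.001, "y": 0.001, "z": 0.134, "yaw": 0.01, "fingers": 0.5}, {"x": -0.001, "y": 0.001, "z": 0.134, "yaw": 0.01, "fingers": 1}], "force": 40}}

```text
time: 1.6
eef_pos: [0.4044, 0.3394, 0.0681]
tcp_rot: [0.425, 0.905, -0.0, -0.0]
contact_force: [0.0, 0.3, 1.6]
opening: 0.347
finger_force: 0.0
```

Request:
{"name": "move_arm", "arguments": {"plan": [{"x": 0, "y": 0, "z": 0, "yaw": 0, "fingers": 1}, {"x": 0, "y": 0, "z": 0, "yaw": 0, "fingers": 1}, {"x": 0, "y": 0, "z": 0, "yaw": 0, "fingers": 1}, {"x": 0, "y": 0, "z": 0, "yaw": 0, "fingers": 1}, {"x": 0, "y": 0, "z": 0, "yaw": 0, "fingers": 1}]}}

```text
time: 2.1
eef_pos: [0.4029, 0.3377, 0.07]
tcp_rot: [0.425, 0.905, -0.003, -0.001]
contact_force: [-8.2, -5.7, 4.5]
opening: 0.155
finger_force: 41.6
```

Request:
{"name": "move_arm", "arguments": {"plan": [{"x": 0, "y": 0, "z": 0, "yaw": 0.14, "fingers": 1}, {"x": 0, "y": 0, "z": 0, "yaw": 0.28, "fingers": 1}, {"x": 0, "y": 0, "z": 0, "yaw": 0.42, "fingers": 1}, {"x": 0, "y": 0, "z": 0, "yaw": 0.56, "fingers": 1}, {"x": 0, "y": 0, "z": 0, "yaw": 0.7, "fingers": 1}]}}

```text
time: 2.6
eef_pos: [0.4037, 0.338, 0.07]
tcp_rot: [0.711, 0.703, -0.002, 0.0]
contact_force: [-5.1, -5.1, 2.6]
opening: 0.153
finger_force: 41.3
```

Request:
{"name": "move_arm", "arguments": {"plan": [{"x": 0, "y": 0, "z": 0, "yaw": 0.14, "fingers": 1}, {"x": 0, "y": 0, "z": 0, "yaw": 0.28, "fingers": 1}, {"x": 0, "y": 0, "z": 0, "yaw": 0.42, "fingers": 1}, {"x": 0, "y": 0, "z": 0, "yaw": 0.56, "fingers": 1}, {"x": 0, "y": 0, "z": 0, "yaw": 0.7, "fingers": 1}]}}

```text
time: 3.1
eef_pos: [0.4045, 0.3377, 0.0701]
tcp_rot: [0.909, 0.416, -0.001, 0.001]
contact_force: [-3.3, -7.3, 1.4]
opening: 0.154
finger_force: 41.2
```

Request:
{"name": "move_arm", "arguments": {"plan": [{"x": 0, "y": 0, "z": 0, "yaw": 0.14, "fingers": 1}, {"x": 0, "y": 0, "z": 0, "yaw": 0.28, "fingers": 1}, {"x": 0, "y": 0, "z": 0, "yaw": 0.42, "fingers": 1}, {"x": 0, "y": 0, "z": 0, "yaw": 0.56, "fingers": 1}, {"x": 0, "y": 0, "z": 0, "yaw": 0.62, "fingers": 1}]}}

```text
time: 3.6
eef_pos: [0.4049, 0.3371, 0.07]
tcp_rot: [0.993, 0.12, -0.0, 0.002]
contact_force: [-1.7, -8.8, 0.7]
opening: 0.151
finger_force: 41.2
```

```bash
python3 -c "
from h import *
go(.403,.337,13)"
```

```text
t 3.6 p [0.4049 0.3371 0.07  ] ang 13.84 d [-0.0019 -0.0004 -0.    ] yaw 0.015
```

Now release, rise, and check the pointer with the wrist camera.

Request:
{"name": "move_arm", "arguments": {"plan": [{"x": 0, "y": 0, "z": 0, "yaw": 0.01, "fingers": 1}, {"x": 0, "y": 0, "z": 0, "yaw": 0.01, "fingers": 0.5}, {"x": 0, "y": 0, "z": 0, "yaw": 0.01, "fingers": 0.5}, {"x": 0, "y": 0, "z": -0.04, "yaw": 0.01, "fingers": 0.3}, {"x": 0, "y": 0, "z": -0.09, "yaw": 0.01, "fingers": 0}]}}

```text
time: 4.1
eef_pos: [0.4035, 0.3383, 0.1577]
tcp_rot: [0.993, 0.116, -0.001, 0.0]
contact_force: [1.6, 0.6, 0.2]
opening: 0.821
finger_force: 0.0
```

Request:
{"name": "move_arm", "arguments": {"plan": [{"x": 0, "y": 0, "z": -0.04, "yaw": 0, "fingers": 0}, {"x": 0, "y": 0, "z": -0.08, "yaw": 0, "fingers": 0}, {"x": 0, "y": 0, "z": -0.08, "yaw": 0, "fingers": 0}, {"x": 0, "y": 0, "z": -0.08, "yaw": 0, "fingers": 0}]}}

```text
time: 4.5
eef_pos: [0.4056, 0.3395, 0.2407]
tcp_rot: [0.993, 0.116, 0.003, -0.001]
contact_force: [0.6, -0.0, -0.8]
opening: 1.002
finger_force: 0.0
```

```bash
python3 - <<'E'
from h import *
st=ctrl.get_state();im=ctrl.read_camera("wrist")[:,:,::-1];cv2.imwrite("pics/w2.png",im)
t=im.astype(int);b,g,r=t[...,0],t[...,1],t[...,2];k=None
for a,c,m in blobs(t.max(2)<60,(250,120,150,130),800):
    k=plane("wrist",c,.06,st)[:2];print("dark",a,c.round(1),k.round(4))
for nm,mk,z in(("green",(g>r+15)&(g>b+15),.051),("red",(r>g+60)&(r>b+60),.075)):
    for a,c,m in blobs(mk,(240,120,170,140),10):
        p=plane("wrist",c,z,st)[:2]-[.4035,.3375];P=np.argwhere(m)[:,::-1].astype(float);W=np.array([plane("wrist",q,z,st)[:2] for q in P]);
        v=np.linalg.svd(W-W.mean(0),full_matrices=False)[2][0];print(nm,a,c.round(1),"dir",np.degrees(np.arctan2(p[1],p[0])).round(1),"axis",np.degrees(np.arctan2(v[1],v[0])).round(1))
cv2.imwrite("pics/c2.png",cv2.resize(im[110:260,230:420],None,fx=3,fy=3,interpolation=cv2.INTER_CUBIC))
go(.6163,-.085,105.7,.25)
E
```

```text
dark 2470 [325.6 177.8] [0.4053 0.3363]
green 38 [325.7 217.6] dir -164.4 axis -163.4
red 43 [326.  196.1] dir -159.0 axis -165.4
t 4.55 p [0.4047 0.3389 0.2385] ang 13.36 d [ 0.108   0.4613 -0.0117] yaw -1.612
```

View pics/c2.png

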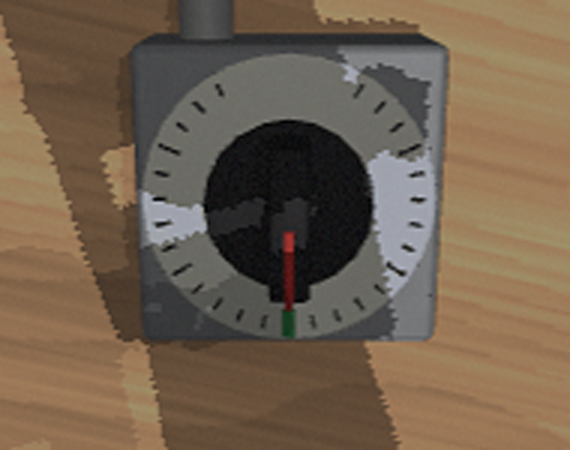

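The pointer (crop 290,235–305) stands right on the green mark (288,322), so the knob is done. Next is the driver.

Request:
{"name": "move_arm", "arguments": {"plan": [{"x": 0.009, "y": 0.038, "z": -0.02, "yaw": -0.14, "fingers": 0}, {"x": 0.018, "y": 0.077, "z": -0.04, "yaw": -0.28, "fingers": 0}, {"x": 0.027, "y": 0.115, "z": -0.05, "yaw": -0.42, "fingers": 0}, {"x": 0.036, "y": 0.154, "z": -0.05, "yaw": -0.56, "fingers": 0}, {"x": 0.045, "y": 0.192, "z": -0.05, "yaw": -0.7, "fingers": 0}]}}

```text
time: 5.05
eef_pos: [0.4926, 0.1607, 0.2862]
tcp_rot: [0.892, 0.452, -0.001, -0.0]
contact_force: [-0.1, 0.9, -0.2]
opening: 1.0
finger_force: 0.0
```

```bash
python3 -c "
from h import *
go(.6163,-.085,105.7)"
```

```text
t 5.05 p [0.4926 0.1607 0.2862] ang 53.79 d [-1.252e-01  2.449e-01 -2.000e-04] yaw -0.906
```

Request:
{"name": "move_arm", "arguments": {"plan": [{"x": -0.021, "y": 0.041, "z": 0, "yaw": -0.14, "fingers": 0}, {"x": -0.042, "y": 0.082, "z": 0, "yaw": -0.28, "fingers": 0}, {"x": -0.063, "y": 0.122, "z": 0, "yaw": -0.42, "fingers": 0}, {"x": -0.084, "y": 0.163, "z": 0, "yaw": -0.56, "fingers": 0}, {"x": -0.105, "y": 0.204, "z": 0, "yaw": -0.7, "fingers": 0}]}}

```text
time: 5.55
eef_pos: [0.5939, -0.0454, 0.2853]
tcp_rot: [0.683, 0.731, -0.001, -0.001]
contact_force: [1.3, 0.3, -0.7]
opening: 0.999
finger_force: 0.0
```

```bash
python3 -c "
from h import *
go(.6163,-.085,105.7)"
```

```text
t 5.55 p [ 0.5939 -0.0454  0.2853] ang 93.88 d [-0.0411  0.0197 -0.0001] yaw -0.206
```

Request:
{"name": "move_arm", "arguments": {"plan": [{"x": -0.02, "y": 0.01, "z": 0, "yaw": -0.1, "fingers": 0}, {"x": -0.041, "y": 0.02, "z": 0, "yaw": -0.206, "fingers": 0}, {"x": -0.041, "y": 0.02, "z": 0, "yaw": -0.206, "fingers": 0}, {"x": -0.041, "y": 0.02, "z": 0, "yaw": -0.206, "fingers": 0}]}}

```text
time: 5.95
eef_pos: [0.6158, -0.0833, 0.2854]
tcp_rot: [0.607, 0.795, -0.0, -0.002]
contact_force: [-0.3, 0.2, 0.3]
opening: 1.003
finger_force: 0.0
```

```bash
python3 - <<'E'
from h import *
st=ctrl.get_state();im=ctrl.read_camera("wrist")[:,:,::-1];cv2.imwrite("pics/w3.png",im)
t=im.astype(int)
for a,c,m in blobs(t.max(2)<60,(100,0,440,260),150):print("dark",a,c.round(1),plane("wrist",c,.19,st).round(4))
print([ctrl.get_state()["eef_pos"]])
# two-view: top/side
o1,d1=ray("top",(359.8,187.1));o2,d2=ray("side",(348,212.4))
s=np.linalg.lstsq(np.c_[d1,-d2],o2-o1,rcond=None)[0];print(o1+s[0]*d1,o2+s[1]*d2)
E
```

```text
dark 458 [323.6   6. ] [0.5808 0.0464 0.19  ]
dark 349 [198.4  54. ] [ 0.506  -0.0037  0.19  ]
dark 482 [532.  87.] [0.7347 0.0366 0.19  ]
dark 1156 [325.9 109.1] [ 0.5994 -0.0157  0.19  ]
dark 1149 [491.1 155.9] [ 0.7275 -0.0158  0.19  ]
dark 908 [327.1 206.5] [ 0.62   -0.0867  0.19  ]
dark 950 [407.1 242.4] [ 0.6913 -0.0995  0.19  ]
dark 176 [212.3 248.9] [ 0.5384 -0.1474  0.19  ]
[array([ 0.61577735, -0.08275321,  0.28586922])]
[ 0.61714201 -0.08349222  0.18100752] [ 0.61855461 -0.08362687  0.18114749]
```

View pics/w3.png

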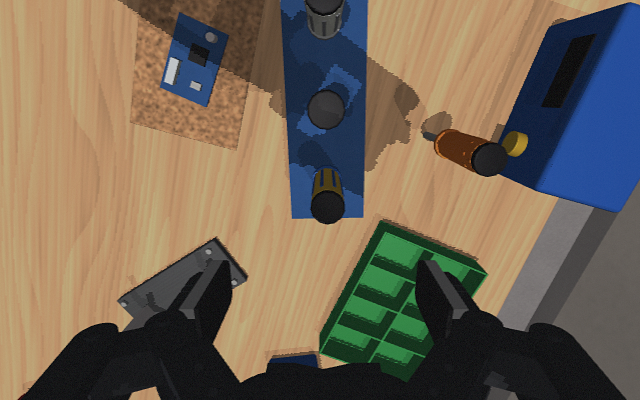

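The yellow cap is at (327,206), in line with the row (red at 326,109, white at 324,6). The separate orange driver lies at (470,152). Descending on the yellow one.

```bash
python3 -c "
from h import *
go(.6185,-.0855,105.7,.125)"
```

```text
t 6.0 p [ 0.6158 -0.0828  0.2859] ang 105.3 d [-0.0037  0.0022  0.1609] yaw -0.007
```

Request:
{"name": "move_arm", "arguments": {"plan": [{"x": -0.003, "y": 0.002, "z": 0.03, "yaw": 0, "fingers": 0}, {"x": -0.003, "y": 0.002, "z": 0.075, "yaw": 0, "fingers": 0}, {"x": -0.003, "y": 0.002, "z": 0.12, "yaw": 0, "fingers": 0}, {"x": -0.003, "y": 0.002, "z": 0.15, "yaw": 0, "fingers": 0}, {"x": -0.003, "y": 0.002, "z": 0.161, "yaw": 0, "fingers": 0}]}}

```text
time: 6.5
eef_pos: [0.616, -0.0836, 0.1216]
tcp_rot: [0.606, 0.795, -0.001, -0.004]
contact_force: [-0.8, 0.4, -0.6]
opening: 1.0
finger_force: 0.0
```

Request:
{"name": "move_arm", "arguments": {"plan": [{"x": 0, "y": 0, "z": 0, "yaw": 0, "fingers": 0.4}, {"x": 0, "y": 0, "z": 0, "yaw": 0, "fingers": 0.5}, {"x": 0, "y": 0, "z": 0, "yaw": 0, "fingers": 0.6}, {"x": 0, "y": 0, "z": 0, "yaw": 0, "fingers": 0.7}, {"x": 0, "y": 0, "z": 0, "yaw": 0, "fingers": 0.9}], "force": 20}}

```text
time: 7.0
eef_pos: [0.6203, -0.0862, 0.1288]
tcp_rot: [0.606, 0.795, 0.001, 0.002]
contact_force: [-1.8, -0.3, 4.6]
opening: 0.323
finger_force: 20.6
```

Request:
{"name": "move_arm", "arguments": {"plan": [{"x": 0, "y": 0, "z": 0, "yaw": 0, "fingers": 1}, {"x": 0, "y": 0, "z": 0, "yaw": 0, "fingers": 1}, {"x": 0, "y": 0, "z": 0, "yaw": 0, "fingers": 1}]}}

```text
time: 7.3
eef_pos: [0.6203, -0.0862, 0.1288]
tcp_rot: [0.606, 0.795, 0.001, 0.002]
contact_force: [-1.5, -0.0, 6.4]
opening: 0.318
finger_force: 20.7
```

Request:
{"name": "move_arm", "arguments": {"plan": [{"x": 0, "y": 0, "z": -0.015, "yaw": 0, "fingers": 1}, {"x": 0, "y": 0, "z": -0.035, "yaw": 0, "fingers": 1}, {"x": 0, "y": 0, "z": -0.06, "yaw": 0, "fingers": 1}, {"x": 0, "y": 0, "z": -0.085, "yaw": 0, "fingers": 1}, {"x": 0, "y": 0, "z": -0.11, "yaw": 0, "fingers": 1}]}}

```text
time: 7.8
eef_pos: [0.6188, -0.0858, 0.2376]
tcp_rot: [0.606, 0.795, -0.0, -0.0]
contact_force: [0.4, -0.1, -1.4]
opening: 0.322
finger_force: 20.2
```

Request:
{"name": "move_arm", "arguments": {"plan": [{"x": 0, "y": 0, "z": -0.03, "yaw": 0, "fingers": 1}, {"x": 0, "y": 0, "z": -0.05, "yaw": 0, "fingers": 1}, {"x": 0, "y": 0, "z": -0.05, "yaw": 0, "fingers": 1}]}}

```text
time: 8.1
eef_pos: [0.6207, -0.0863, 0.2913]
tcp_rot: [0.606, 0.795, 0.001, 0.004]
contact_force: [0.5, 0.1, -0.8]
opening: 0.326
finger_force: 20.2
```

```bash
python3 - <<'E'
from h import *
# rest in top0: base + notch features; enlarged fresh views after the driver was lifted
for n in("side","top"):
    im=ctrl.read_camera(n)[:,:,::-1];cv2.imwrite(f"pics/{n}1.png",im)
s=cv2.imread("pics/side1.png");t=cv2.imread("pics/top1.png")
a=cv2.resize(s[285:385,240:340],(400,400),interpolation=cv2.INTER_CUBIC);b=cv2.resize(s[100:250,290:440],(400,400),interpolation=cv2.INTER_CUBIC)
cv2.imwrite("pics/c3.png",np.hstack([a,b]));go(.46,-.332,48)
E
```

```text
t 8.2 p [ 0.6189 -0.0858  0.2861] ang 105.35 d [-0.1954 -0.2184  0.    ] yaw 1.001
```

View pics/c3.png

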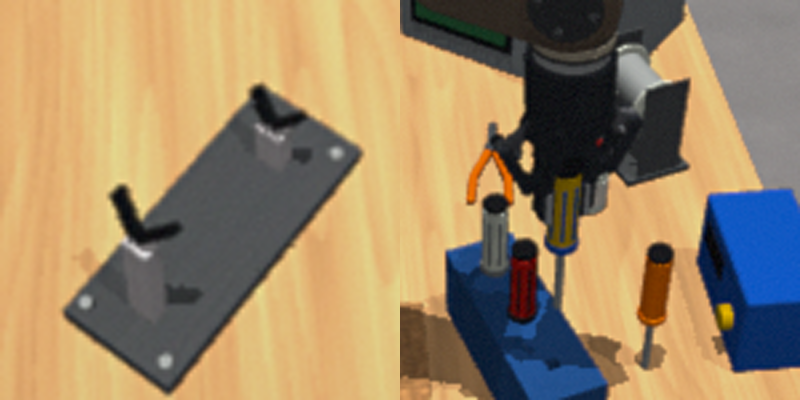

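The right crop shows the yellow driver hanging upright, clear of the block, with red and white still standing. The left crop puts the V vertices at side pixels (274.5,345.5) for the high notch and (309.3,317) for the low one.

```bash
python3 - <<'E'
from h import *
H=plane("side",(274.5,345.5),.0916);L=plane("side",(309.3,317),.0528);d=(H-L)[:2]
print("H",H.round(4),"L",L.round(4),np.linalg.norm(d),np.degrees(np.arctan2(d[1],d[0])))
c=np.array([.45995,-.3321]);u=np.array([np.cos(np.radians(-132)),np.sin(np.radians(-132))]);n=np.array([-u[1],u[0]])
for p in(H,L):print("in rest",((p[:2]-c)@u).round(4),((p[:2]-c)@n).round(4))
# base corners from side
m=cv2.imread("pics/side1.png").astype(int);mk=(m.max(2)<125)&(m.max(2)-m.min(2)<25)
for a,cc,b in blobs(mk,(250,295,90,90),500):
    P=np.argwhere(b)[:,::-1].astype(float);W=np.array([plane("side",p,.012)[:2] for p in P],np.float32);r=cv2.minAreaRect(W);print(a,r)
E
```

```text
H [ 0.4153 -0.3861  0.0916] L [ 0.4991 -0.2979  0.0528] 0.12166214512332522 -133.5698298458528
in rest 0.07 0.0029
in rest -0.0516 0.0062
2413 ((0.44896256923675537, -0.3282134234905243), (0.1894128918647766, 0.10554109513759613), 48.04783248901367)
```

```bash
python3 -c "
from h import *
go(.395,-.408,48)"
```

```text
t 8.2 p [ 0.6189 -0.0858  0.2861] ang 105.35 d [-0.2515 -0.3012  0.    ] yaw 1.001
```

Request:
{"name": "move_arm", "arguments": {"plan": [{"x": -0.025, "y": -0.03, "z": 0, "yaw": 0.12, "fingers": 1}, {"x": -0.053, "y": -0.064, "z": 0, "yaw": 0.24, "fingers": 1}, {"x": -0.083, "y": -0.1, "z": 0, "yaw": 0.36, "fingers": 1}, {"x": -0.113, "y": -0.136, "z": 0, "yaw": 0.48, "fingers": 1}, {"x": -0.14, "y": -0.168, "z": 0, "yaw": 0.6, "fingers": 1}]}}

```text
time: 8.7
eef_pos: [0.492, -0.2661, 0.2836]
tcp_rot: [0.816, 0.578, -0.001, -0.002]
contact_force: [0.4, -0.1, -1.6]
opening: 0.324
finger_force: 20.2
```

```bash
python3 -c "
from h import *
go(.395,-.408,48)"
```

```text
t 8.7 p [ 0.492  -0.2661  0.2836] ang 70.68 d [-0.166  -0.0446 -0.    ] yaw 0.396
```

Request:
{"name": "move_arm", "arguments": {"plan": [{"x": -0.04, "y": -0.01, "z": 0, "yaw": 0.1, "fingers": 1}, {"x": -0.085, "y": -0.022, "z": 0, "yaw": 0.2, "fingers": 1}, {"x": -0.13, "y": -0.034, "z": 0, "yaw": 0.3, "fingers": 1}, {"x": -0.166, "y": -0.045, "z": 0, "yaw": 0.396, "fingers": 1}, {"x": -0.166, "y": -0.045, "z": 0, "yaw": 0.396, "fingers": 1}]}}

```text
time: 9.2
eef_pos: [0.3942, -0.4101, 0.2835]
tcp_rot: [0.914, 0.406, -0.001, -0.002]
contact_force: [0.4, 0.5, -1.5]
opening: 0.327
finger_force: 20.3
```

Request:
{"name": "move_arm", "arguments": {"plan": [{"x": 0, "y": 0, "z": 0, "yaw": 0, "fingers": 1}, {"x": 0, "y": 0, "z": 0, "yaw": 0, "fingers": 1}]}}

```text
time: 9.4
eef_pos: [0.3978, -0.4064, 0.2849]
tcp_rot: [0.912, 0.41, -0.0, -0.001]
contact_force: [0.2, 0.8, -0.0]
opening: 0.321
finger_force: 20.3
```

```bash
python3 - <<'E'
from h import *
st=ctrl.get_state();im=ctrl.read_camera("wrist")[:,:,::-1];cv2.imwrite("pics/w4.png",im)
print(st["eef_pos"],st["tcp_rot"])
E
```

```text
[ 0.39776182 -0.40640488  0.28486332] [ 9.12250372e-01  4.09630773e-01 -1.95403272e-07 -1.37426019e-03]
```

View pics/w4.png

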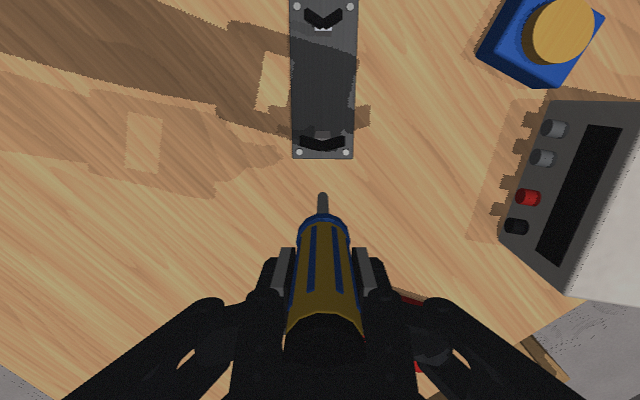

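The wrist view shows the driver hanging straight with its tip at (322,195). The rest lies ahead with its high V at ~(322,148) and its low V at ~(322,25). The base's end corners are at (292,157) and (353,157).

```bash
python3 - <<'E'
from h import *
st=dict(eef_pos=np.array([.39776,-.40640,.28486]),tcp_rot=np.array([.91225,.40963,0,-.00137]))
H=plane("wrist",(322,148),.0916,st);L=plane("wrist",(322,24),.0528,st);d=(H-L)[:2];print(H,L,np.linalg.norm(d),np.degrees(np.arctan2(d[1],d[0])))
A=plane("wrist",(292.5,158),.012,st);B=plane("wrist",(353,157.5),.012,st);print("end mid",(A+B)/2,np.linalg.norm(A-B),np.degrees(np.arctan2(*(B-A)[1::-1])))
u=np.array([np.cos(np.radians(-132)),np.sin(np.radians(-132))]);print("centre from end",((A+B)/2)[:2]-.095*u)
print("tip",plane("wrist",(322,195),.171,st)); go(.395,-.408,48)
E
```

```text
[ 0.41465065 -0.38601412  0.0916    ] [ 0.49640271 -0.2939654   0.0528    ] 0.12311119058217143 -131.60952856474248
end mid [ 0.39811551 -0.40542352  0.012     ] 0.07918963664841269 -41.14000926706674
centre from end [ 0.46168291 -0.33482476]
tip [ 0.39717361 -0.4062294   0.171     ]
t 9.45 p [ 0.3981 -0.4063  0.2853] ang 48.4 d [-0.0033 -0.0012 -0.    ] yaw 0.007
```

Rest centre is (.461,-.3335), yaw -131.5°. The tool only points down, so I'll tilt the driver within the soft grip. The shaft goes on the low side of the high notch, then the hand sweeps over the notch so it swings the shaft up about the pads.

Request:
{"name": "move_arm", "arguments": {"plan": [{"x": 0.03, "y": -0.001, "z": 0, "yaw": 0, "fingers": 1}, {"x": 0.056, "y": -0.001, "z": 0, "yaw": 0, "fingers": 1}, {"x": 0.056, "y": -0.001, "z": 0.04, "yaw": 0, "fingers": 1}, {"x": 0.056, "y": -0.001, "z": 0.08, "yaw": 0, "fingers": 1}, {"x": 0.056, "y": -0.001, "z": 0.107, "yaw": 0, "fingers": 1}]}}

```text
time: 9.95
eef_pos: [0.4343, -0.3623, 0.1763]
tcp_rot: [0.912, 0.411, -0.0, -0.002]
contact_force: [0.1, -0.2, -2.2]
opening: 0.322
finger_force: 20.4
```

Request:
{"name": "move_arm", "arguments": {"plan": [{"x": 0, "y": 0, "z": 0, "yaw": 0, "fingers": 1}, {"x": -0.008, "y": 0, "z": 0, "yaw": 0, "fingers": 1}, {"x": -0.018, "y": 0, "z": 0, "yaw": 0, "fingers": 1}]}}

```text
time: 10.25
eef_pos: [0.4232, -0.3792, 0.1818]
tcp_rot: [0.912, 0.41, 0.001, 0.002]
contact_force: [0.9, 1.0, -1.8]
opening: 0.32
finger_force: 20.0
```

```bash
python3 - <<'E'
from h import *
st=ctrl.get_state();p=st["eef_pos"][:2]-[.461,-.3335];print(p@[-.663,-.749],p@[.749,-.663],st["eef_pos"],st["contact_force"]); 
E
```

```text
0.05924041991207975 0.001999939519551938 [ 0.42324308 -0.379171    0.1818182 ] [ 0.88141144  1.00342678 -1.75591859]
```

Request:
{"name": "move_arm", "arguments": {"plan": [{"x": -0.009, "y": -0.001, "z": 0, "yaw": 0, "fingers": 1}, {"x": -0.018, "y": -0.001, "z": 0.001, "yaw": 0, "fingers": 1}, {"x": -0.027, "y": -0.001, "z": 0.003, "yaw": 0, "fingers": 1}, {"x": -0.036, "y": -0.001, "z": 0.005, "yaw": 0, "fingers": 1}, {"x": -0.045, "y": -0.001, "z": 0.008, "yaw": 0, "fingers": 1}]}}

```text
time: 10.75
eef_pos: [0.3908, -0.4124, 0.1715]
tcp_rot: [0.913, 0.409, -0.0, 0.0]
contact_force: [1.1, 1.8, 0.1]
opening: 0.315
finger_force: 19.9
```

```bash
python3 - <<'E'
from h import *
im=ctrl.read_camera("side")[:,:,::-1];cv2.imwrite("pics/side2.png",im)
cv2.imwrite("pics/c4.png",np.hstack([cv2.resize(im[240:390,220:370],(600,600),interpolation=cv2.INTER_CUBIC)]))
E
```

```text
(no output)
```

View pics/c4.png

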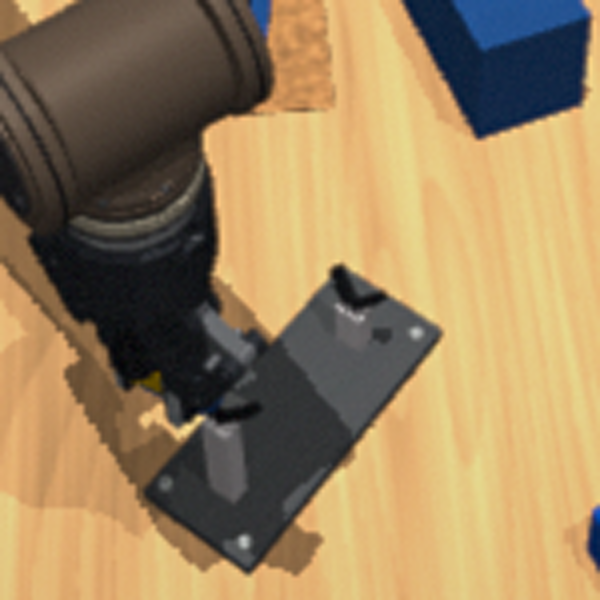

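The arm hides most of it, but yellow shows at (150,380), on the far side of the high notch (235,410), and the force is only 2 N. The driver is pivoting as planned, so I'll carry on along the arc.

Request:
{"name": "move_arm", "arguments": {"plan": [{"x": -0.008, "y": 0, "z": 0.004, "yaw": 0, "fingers": 1}, {"x": -0.016, "y": 0, "z": 0.009, "yaw": 0, "fingers": 1}, {"x": -0.024, "y": 0, "z": 0.014, "yaw": 0, "fingers": 1}, {"x": -0.031, "y": 0, "z": 0.02, "yaw": 0, "fingers": 1}, {"x": -0.037, "y": 0, "z": 0.026, "yaw": 0, "fingers": 1}]}}

```text
time: 11.3
eef_pos: [0.3663, -0.4397, 0.1447]
tcp_rot: [0.913, 0.409, -0.0, 0.0]
contact_force: [0.4, 1.4, -0.6]
opening: 0.321
finger_force: 20.2
```

Request:
{"name": "move_arm", "arguments": {"plan": [{"x": -0.003, "y": 0, "z": 0.003, "yaw": 0, "fingers": 1}, {"x": -0.006, "y": 0, "z": 0.007, "yaw": 0, "fingers": 1}, {"x": -0.011, "y": 0, "z": 0.015, "yaw": 0, "fingers": 1}, {"x": -0.016, "y": 0, "z": 0.023, "yaw": 0, "fingers": 1}, {"x": -0.016, "y": 0, "z": 0.023, "yaw": 0, "fingers": 1}]}}

```text
time: 11.8
eef_pos: [0.3556, -0.4512, 0.1209]
tcp_rot: [0.913, 0.409, -0.0, -0.0]
contact_force: [0.8, 0.5, -0.7]
opening: 0.323
finger_force: 19.7
```

```bash
cat > ang.py <<'E'
from h import *
from scipy.spatial.transform import Rotation as R
st=ctrl.get_state();im=ctrl.read_camera("wrist")[:,:,::-1].copy();import time;cv2.imwrite("pics/w_%d.png"%(st["time"]*100),im)
t=im.astype(int);b,g,r=t[...,0],t[...,1],t[...,2]
C=np.array(M["wrist"]["tool_from_camera"]);K=np.array(M["wrist"]["intrinsics"])
def sx(uv): # hit the tool plane y=0 : x,z in tool frame
    d=np.linalg.inv(K)@np.array([uv[0],uv[1],1.]);d[1:]*=-1;d=C[:3,:3]@d;o=C[:3,3];return o,d
p=st["eef_pos"]-[.461,-.3335,0];print("restx",(p@[-.663,-.749,0]).round(4),"lat",(p@[.749,-.663,0]).round(4),"z",p[2].round(4),"F",st["contact_force"].round(1),"t",st["time"])
for nm,mk in(("blue",(b>r+30)&(b>g+20)),("yellow",(r>b+50)&(g>b+35)&(abs(r-g)<50))):
    for a,c,m in sorted(blobs(mk,(240,60,170,340),60),key=lambda q:-q[0])[:3]:
        ys,xs=np.where(m);print(nm,a,c.round(0),"rows",ys.min(),ys.max(),"cols",xs.min(),xs.max())
E
python3 ang.py
```

```text
restx 0.1581 lat -0.0009 z 0.1209 F [ 0.8  0.5 -0.7] t 11.8
blue 1440 [323. 154.] rows 141 171 cols 288 358
blue 1108 [310. 258.] rows 179 338 cols 306 313
blue 1073 [338. 260.] rows 179 338 cols 334 342
yellow 17214 [353. 229.] rows 60 368 cols 283 409
yellow 2800 [259. 243.] rows 195 301 cols 240 289
yellow 1112 [256. 101.] rows 60 141 cols 240 270
```

Collar size and row give it at tool (.054, 0, .002), a tilt of ~65–69°, and the grip ~62 mm above the shoulder. Now lift, shift over the rest, and stop 15 mm above seating height.

Request:
{"name": "move_arm", "arguments": {"plan": [{"x": 0, "y": 0, "z": -0.02, "yaw": 0, "fingers": 1}, {"x": 0, "y": 0, "z": -0.045, "yaw": 0, "fingers": 1}, {"x": 0.02, "y": -0.001, "z": -0.06, "yaw": 0, "fingers": 1}, {"x": 0.05, "y": -0.001, "z": -0.06, "yaw": 0, "fingers": 1}, {"x": 0.08, "y": -0.001, "z": -0.06, "yaw": 0, "fingers": 1}]}}

```text
time: 12.35
eef_pos: [0.4092, -0.3907, 0.1833]
tcp_rot: [0.913, 0.409, -0.0, 0.001]
contact_force: [0.3, 0.3, -2.1]
opening: 0.317
finger_force: 20.1
```

Request:
{"name": "move_arm", "arguments": {"plan": [{"x": 0.02, "y": 0, "z": 0, "yaw": 0, "fingers": 1}, {"x": 0.031, "y": 0, "z": 0.02, "yaw": 0, "fingers": 1}, {"x": 0.031, "y": 0, "z": 0.05, "yaw": 0, "fingers": 1}, {"x": 0.031, "y": 0, "z": 0.07, "yaw": 0, "fingers": 1}, {"x": 0.031, "y": 0, "z": 0.07, "yaw": 0, "fingers": 1}]}}

```text
time: 12.85
eef_pos: [0.4288, -0.3658, 0.1098]
tcp_rot: [0.912, 0.409, -0.0, -0.002]
contact_force: [0.1, 0.7, -1.2]
opening: 0.324
finger_force: 20.2
```

```bash
python3 ang.py
```

```text
restx 0.0455 lat -0.0027 z 0.1098 F [ 0.1  0.7 -1.2] t 12.85
blue 1455 [323. 154.] rows 142 172 cols 288 358
blue 1099 [309. 258.] rows 179 338 cols 306 313
blue 1076 [338. 259.] rows 179 337 cols 334 342
yellow 9515 [323. 272.] rows 163 368 cols 283 364
yellow 5981 [396. 181.] rows 60 302 cols 374 409
yellow 2708 [256. 240.] rows 192 301 cols 240 278
```

Request:
{"name": "move_arm", "arguments": {"plan": [{"x": 0, "y": 0.002, "z": 0.005, "yaw": 0, "fingers": 1}, {"x": 0, "y": 0.002, "z": 0.01, "yaw": 0, "fingers": 1}, {"x": 0, "y": 0.002, "z": 0.014, "yaw": 0, "fingers": 1}, {"x": 0, "y": 0.002, "z": 0.018, "yaw": 0, "fingers": 1}, {"x": 0, "y": 0.002, "z": 0.018, "yaw": 0, "fingers": 1}]}}

```text
time: 13.4
eef_pos: [0.4353, -0.3736, 0.1]
tcp_rot: [0.913, 0.409, 0.003, 0.008]
contact_force: [7.0, -3.0, 5.0]
opening: 0.319
finger_force: 27.8
```

```bash
python3 ang.py
```

```text
restx 0.0471 lat 0.0074 z 0.1 F [ 7. -3.  5.] t 13.4
blue 1454 [323. 154.] rows 142 173 cols 288 358
blue 1087 [338. 258.] rows 179 337 cols 334 341
blue 1078 [309. 260.] rows 179 338 cols 306 313
yellow 9593 [323. 272.] rows 163 368 cols 283 364
yellow 8177 [390. 173.] rows 60 302 cols 362 409
yellow 1800 [249. 248.] rows 199 302 cols 240 263
```

Contact came 18 mm early with a sideways force, so a finger may be on a prong. I'll back up 12 mm and look once.

Request:
{"name": "move_arm", "arguments": {"plan": [{"x": 0, "y": 0, "z": -0.006, "yaw": 0, "fingers": 1}, {"x": 0, "y": 0, "z": -0.018, "yaw": 0, "fingers": 1}, {"x": 0, "y": 0, "z": -0.018, "yaw": 0, "fingers": 1}]}}

```text
time: 13.75
eef_pos: [0.4319, -0.3707, 0.1153]
tcp_rot: [0.913, 0.409, 0.0, 0.003]
contact_force: [0.3, -0.7, -2.6]
opening: 0.322
finger_force: 22.6
```

```bash
python3 ang.py; python3 - <<'E'
from h import *
import glob
w=cv2.imread("pics/w_1340.png");w2=cv2.imread(sorted(glob.glob("pics/w_1*.png"),key=lambda s:int(s[7:-4]))[-1])
s=ctrl.read_camera("side")[:,:,::-1];t=ctrl.read_camera("top")[:,:,::-1]
f=lambda im,x,y,w,h:cv2.resize(im[y:y+h,x:x+w],(400,300),interpolation=cv2.INTER_CUBIC)
cv2.imwrite("pics/c5.png",np.vstack([np.hstack([f(w,190,20,270,202),f(w,190,190,270,202)]),np.hstack([f(w2,190,20,270,202),f(s,240,275,100,75)])]))
E
```

```text
restx 0.0472 lat 0.0029 z 0.1153 F [ 0.3 -0.7 -2.6] t 13.75
blue 1454 [323. 154.] rows 142 173 cols 288 358
blue 1089 [337. 258.] rows 179 337 cols 334 341
blue 1084 [309. 261.] rows 179 338 cols 305 312
yellow 9560 [323. 272.] rows 163 368 cols 283 364
yellow 7651 [392. 175.] rows 60 302 cols 366 409
yellow 2537 [254. 240.] rows 189 302 cols 240 278
```

View pics/c5.png

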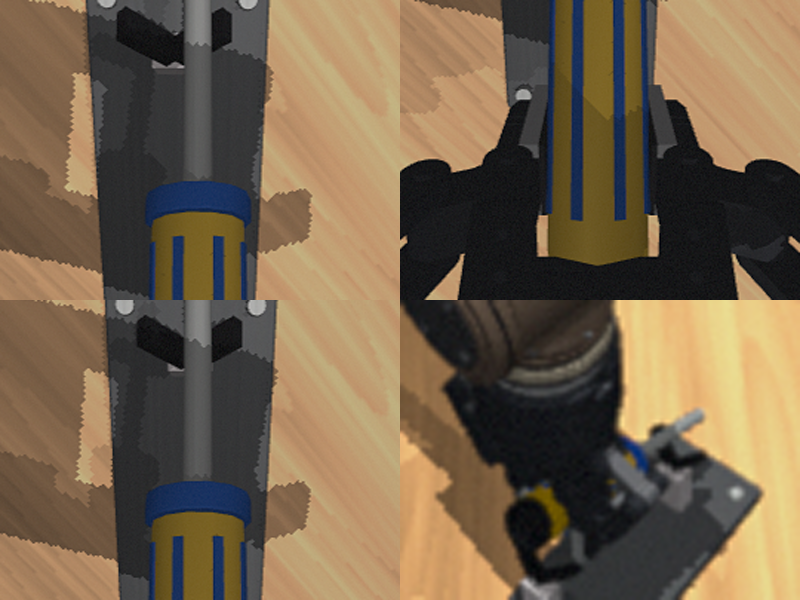

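The composite shows the shaft lined up over the low V (crop ~190,345), with the pads close to the high prong. The notch plates stand square to the tilted axis, which puts the high vertex 8 mm off plumb, so I re-derive the notch positions from the stored pictures.

```bash
python3 - <<'E'
from h import *
st=dict(eef_pos=np.array([.39776,-.40640,.28486]),tcp_rot=np.array([.91225,.40963,0,-.00137]))
c=np.array([.461,-.3335]);u=np.array([-.663,-.749]);n=np.array([.749,-.663])
t=cv2.imread("pics/w4.png").astype(int).max(2)
for nm,y0,y1,z,zt in(("low",0,45,.054,.0598+.018),("high",118,170,.0955,.1135)):
    for a,cc,m in blobs(t<42,(285,y0,75,y1-y0),30):
        ys,xs=np.where(m);print(nm,a,"rows",ys.min(),ys.max(),"cols",xs.min(),xs.max())
        for col in(xs.min()+1,xs.min()+5,322,xs.max()-5,xs.max()-1):
            r=ys[xs==col]
            if len(r):print("  col",col,"rows",r.min(),r.max(),"restx@vertex",[((plane("wrist",(col,q),z,st)[:2]-c)@u).round(4) for q in(r.min(),r.max())],"@prongtop",[((plane("wrist",(col,q),zt,st)[:2]-c)@u).round(4) for q in(r.min(),r.max())], "lat",((plane("wrist",(col,r.min()),zt,st)[:2]-c)@n).round(4))
E
```

```text
low 480 rows 8 28 cols 304 341
  col 305 rows 9 19 restx@vertex [np.float64(-0.0666), np.float64(-0.0575)] @prongtop [np.float64(-0.0614), np.float64(-0.0528)] lat -0.0159
  col 309 rows 9 22 restx@vertex [np.float64(-0.0666), np.float64(-0.0547)] @prongtop [np.float64(-0.0613), np.float64(-0.0502)] lat -0.012
  col 322 rows 18 27 restx@vertex [np.float64(-0.0584), np.float64(-0.0501)] @prongtop [np.float64(-0.0536), np.float64(-0.0458)] lat 0.0004
  col 336 rows 10 23 restx@vertex [np.float64(-0.0657), np.float64(-0.0538)] @prongtop [np.float64(-0.0604), np.float64(-0.0493)] lat 0.0139
  col 340 rows 9 20 restx@vertex [np.float64(-0.0666), np.float64(-0.0565)] @prongtop [np.float64(-0.0613), np.float64(-0.0519)] lat 0.0178
high 691 rows 125 151 cols 292 344
  col 293 rows 130 137 restx@vertex [np.float64(0.0511), np.float64(0.0581)] @prongtop [np.float64(0.0492), np.float64(0.0558)] lat -0.0277
  col 297 rows 130 139 restx@vertex [np.float64(0.0511), np.float64(0.0601)] @prongtop [np.float64(0.0492), np.float64(0.0578)] lat -0.0238
  col 322 rows 141 150 restx@vertex [np.float64(0.0622), np.float64(0.0715)] @prongtop [np.float64(0.0597), np.float64(0.0685)] lat 0.0002
  col 339 rows 136 147 restx@vertex [np.float64(0.0572), np.float64(0.0684)] @prongtop [np.float64(0.055), np.float64(0.0656)] lat 0.0167
  col 343 rows 136 146 restx@vertex [np.float64(0.0572), np.float64(0.0674)] @prongtop [np.float64(0.055), np.float64(0.0646)] lat 0.0206
```

The notches sit symmetrically at ±57.5 mm, so I was about 10 mm too far towards the high end. I'll shift the hand 13 mm to the low side and lower again.

Request:
{"name": "move_arm", "arguments": {"plan": [{"x": 0.007, "y": -0.001, "z": 0, "yaw": 0, "fingers": 1}, {"x": 0.013, "y": -0.003, "z": 0, "yaw": 0, "fingers": 1}, {"x": 0.013, "y": -0.003, "z": 0.006, "yaw": 0, "fingers": 1}, {"x": 0.013, "y": -0.003, "z": 0.012, "yaw": 0, "fingers": 1}, {"x": 0.013, "y": -0.003, "z": 0.016, "yaw": 0, "fingers": 1}]}}

```text
time: 14.4
eef_pos: [0.4368, -0.3567, 0.0951]
tcp_rot: [0.912, 0.409, -0.0, -0.001]
contact_force: [-0.7, 0.7, -1.3]
opening: 0.321
finger_force: 22.6
```

```bash
python3 ang.py
```

```text
restx 0.0334 lat -0.0028 z 0.0951 F [-0.7  0.7 -1.3] t 14.4
blue 1457 [323. 154.] rows 142 173 cols 288 358
blue 1087 [337. 258.] rows 179 337 cols 334 341
blue 1083 [309. 261.] rows 179 337 cols 305 312
yellow 9554 [323. 271.] rows 163 368 cols 283 364
yellow 5247 [397. 184.] rows 60 302 cols 377 409
yellow 2504 [254. 244.] rows 201 302 cols 240 275
```

Request:
{"name": "move_arm", "arguments": {"plan": [{"x": 0, "y": 0.001, "z": 0.002, "yaw": 0, "fingers": 1}, {"x": 0, "y": 0.002, "z": 0.004, "yaw": 0, "fingers": 1}, {"x": 0, "y": 0.002, "z": 0.006, "yaw": 0, "fingers": 1}, {"x": 0, "y": 0.002, "z": 0.008, "yaw": 0, "fingers": 1}, {"x": 0, "y": 0.002, "z": 0.008, "yaw": 0, "fingers": 1}]}}

```text
time: 14.95
eef_pos: [0.4385, -0.3584, 0.088]
tcp_rot: [0.913, 0.409, -0.0, -0.0]
contact_force: [0.2, 0.0, -1.1]
opening: 0.319
finger_force: 22.6
```

Request:
{"name": "move_arm", "arguments": {"plan": [{"x": 0, "y": 0, "z": 0.001, "yaw": 0, "fingers": 1}, {"x": 0, "y": 0, "z": 0.002, "yaw": 0, "fingers": 1}, {"x": 0, "y": 0, "z": 0.003, "yaw": 0, "fingers": 1}, {"x": 0, "y": 0, "z": 0.003, "yaw": 0, "fingers": 1}]}}

```text
time: 15.35
eef_pos: [0.4386, -0.3584, 0.0852]
tcp_rot: [0.913, 0.409, -0.0, -0.0]
contact_force: [-0.1, 0.3, -0.1]
opening: 0.323
finger_force: 22.6
```

```bash
python3 ang.py
```

```text
restx 0.0335 lat -0.0003 z 0.0852 F [-0.1  0.3 -0.1] t 15.35
blue 1458 [323. 154.] rows 142 173 cols 288 358
blue 1087 [337. 258.] rows 179 337 cols 334 341
blue 1083 [309. 261.] rows 179 337 cols 305 312
yellow 9360 [323. 270.] rows 163 368 cols 283 363
yellow 2934 [395. 239.] rows 175 302 cols 376 409
yellow 2345 [397. 110.] rows 60 159 cols 382 409
```

Request:
{"name": "move_arm", "arguments": {"plan": [{"x": 0, "y": 0, "z": 0.001, "yaw": 0, "fingers": 1}, {"x": 0, "y": 0, "z": 0.002, "yaw": 0, "fingers": 1}, {"x": 0, "y": 0, "z": 0.002, "yaw": 0, "fingers": 1}, {"x": 0, "y": 0, "z": 0.002, "yaw": 0, "fingers": 1}]}}

```text
time: 15.8
eef_pos: [0.4387, -0.3585, 0.0833]
tcp_rot: [0.913, 0.409, -0.0, -0.0]
contact_force: [0.4, 0.7, -0.7]
opening: 0.325
finger_force: 22.6
```

Request:
{"name": "move_arm", "arguments": {"plan": [{"x": 0, "y": 0, "z": 0.001, "yaw": 0, "fingers": 1}, {"x": 0, "y": 0, "z": 0.002, "yaw": 0, "fingers": 1}, {"x": 0, "y": 0, "z": 0.002, "yaw": 0, "fingers": 1}, {"x": 0, "y": 0, "z": 0.002, "yaw": 0, "fingers": 1}]}}

```text
time: 16.2
eef_pos: [0.4386, -0.3585, 0.0812]
tcp_rot: [0.913, 0.409, -0.0, -0.0]
contact_force: [-0.5, -0.4, -1.4]
opening: 0.319
finger_force: 22.6
```

```bash
python3 ang.py
```

```text
restx 0.0335 lat -0.0002 z 0.0812 F [-0.5 -0.4 -1.4] t 16.2
blue 1456 [323. 154.] rows 142 172 cols 288 358
blue 1090 [337. 258.] rows 179 337 cols 334 341
blue 1086 [309. 261.] rows 179 338 cols 305 312
yellow 9276 [323. 269.] rows 163 368 cols 284 362
yellow 2779 [396. 241.] rows 190 302 cols 377 409
yellow 2304 [398. 111.] rows 60 160 cols 383 409
```

Request:
{"name": "move_arm", "arguments": {"plan": [{"x": 0, "y": 0, "z": 0.001, "yaw": 0, "fingers": 1}, {"x": 0, "y": 0, "z": 0.002, "yaw": 0, "fingers": 1}, {"x": 0, "y": 0, "z": 0.002, "yaw": 0, "fingers": 1}]}}

```text
time: 16.55
eef_pos: [0.4388, -0.3586, 0.0793]
tcp_rot: [0.913, 0.409, 0.0, 0.0]
contact_force: [1.5, -0.5, -1.3]
opening: 0.321
finger_force: 22.6
```

Request:
{"name": "move_arm", "arguments": {"plan": [{"x": 0, "y": 0, "z": 0.001, "yaw": 0, "fingers": 1}, {"x": 0, "y": 0, "z": 0.002, "yaw": 0, "fingers": 1}, {"x": 0, "y": 0, "z": 0.002, "yaw": 0, "fingers": 1}]}}

```text
time: 16.85
eef_pos: [0.4389, -0.3587, 0.0776]
tcp_rot: [0.913, 0.409, 0.0, 0.0]
contact_force: [0.4, -0.3, 0.7]
opening: 0.317
finger_force: 22.6
```

Request:
{"name": "move_arm", "arguments": {"plan": [{"x": 0, "y": 0, "z": 0.001, "yaw": 0, "fingers": 1}, {"x": 0, "y": 0, "z": 0.001, "yaw": 0, "fingers": 1}, {"x": 0, "y": 0, "z": 0.002, "yaw": 0, "fingers": 1}, {"x": 0, "y": 0, "z": 0.002, "yaw": 0, "fingers": 1}]}}

```text
time: 17.25
eef_pos: [0.4388, -0.3586, 0.0754]
tcp_rot: [0.913, 0.409, 0.0, 0.0]
contact_force: [-0.7, 0.1, 1.3]
opening: 0.32
finger_force: 22.5
```

```bash
python3 ang.py
```

```text
restx 0.0336 lat 0.0 z 0.0754 F [-0.7  0.1  1.3] t 17.25
blue 1502 [324. 154.] rows 141 171 cols 288 359
blue 1094 [309. 261.] rows 179 339 cols 305 313
blue 1082 [338. 259.] rows 179 339 cols 334 341
yellow 9382 [323. 269.] rows 163 368 cols 283 364
yellow 2596 [396. 244.] rows 195 302 cols 378 409
yellow 2243 [398. 113.] rows 60 165 cols 384 409
```

Request:
{"name": "move_arm", "arguments": {"plan": [{"x": 0, "y": 0, "z": 0.001, "yaw": 0, "fingers": 1}, {"x": 0, "y": 0, "z": 0.001, "yaw": 0, "fingers": 1}, {"x": 0, "y": 0, "z": 0.002, "yaw": 0, "fingers": 1}, {"x": 0, "y": 0, "z": 0.002, "yaw": 0, "fingers": 1}]}}

```text
time: 17.7
eef_pos: [0.4387, -0.3585, 0.0732]
tcp_rot: [0.913, 0.409, 0.0, 0.0]
contact_force: [-0.1, -0.9, 0.7]
opening: 0.325
finger_force: 22.4
```

```bash
python3 ang.py
```

```text
restx 0.0335 lat -0.0001 z 0.0732 F [-0.1 -0.9  0.7] t 17.7
blue 1519 [324. 154.] rows 141 171 cols 288 359
blue 1098 [309. 261.] rows 180 339 cols 305 313
blue 1068 [338. 261.] rows 180 340 cols 334 341
yellow 9424 [323. 268.] rows 163 368 cols 283 364
yellow 2512 [396. 245.] rows 196 302 cols 379 409
yellow 2198 [399. 114.] rows 60 166 cols 385 409
```

```bash
cat > tip.py <<'E'
from h import *
def proj(n,p):
    C=np.array(M[n]["cam_to_world"]);q=C[:3,:3].T@(np.array(p)-C[:3,3]);q=np.array([q[0],-q[1],-q[2]]);q=np.array(M[n]["intrinsics"])@q;return (q[:2]/q[2]).round(1)
T=np.array([.5201,-.2667,.045]);Cp=np.array([.415,-.3855,.119])
im=ctrl.read_camera("side")[:,:,::-1].copy();cv2.imwrite("pics/side_l.png",im);t=im.astype(int)
print("proj tip",proj("side",T),"cap",proj("side",Cp),"collar",proj("side",T+(Cp-T)*84/175))
sat=t.max(2)-t.min(2);b,g,r=t[...,0],t[...,1],t[...,2]
for nm,mk in(("grey",(sat<32)&(t.max(2)>70)),("dark",t.max(2)<55),("blue",(b>r+30)&(b>g+15)),("yel",(r>b+50)&(g>b+40)&(g<170)&(abs(r-g)<60)&(t.max(2)<190))):
    for a,c,m in blobs(mk,(255,285,75,75),12):
        ys,xs=np.where(m);i=np.argmax(xs-ys);print(nm,a,c.round(1),"x",xs.min(),xs.max(),"y",ys.min(),ys.max(),"upper-right",xs[i],ys[i])
for y in range(296,318,1):print(y," ".join("%3d"%(sat[y,x]) for x in range(296,326)))
E
python3 tip.py
```

```text
proj tip [316.7 307. ] cap [273.6 338.8] collar [297.5 321.2]
grey 23 [268.  287.6] x 265 270 y 285 291 upper-right 268 285
grey 72 [286.5 297.7] x 274 297 y 287 302 upper-right 297 287
grey 186 [307.  318.6] x 296 318 y 305 330 upper-right 318 305
grey 124 [321.8 322. ] x 314 329 y 314 330 upper-right 328 321
grey 40 [311.7 342.5] x 307 318 y 336 348 upper-right 318 336
grey 13 [287.6 341.2] x 287 289 y 338 344 upper-right 287 338
grey 237 [271.8 353.3] x 259 281 y 343 359 upper-right 279 346
grey 15 [296.3 357.3] x 295 298 y 355 359 upper-right 297 355
dark 2051 [282.7 319.8] x 255 322 y 285 359 upper-right 292 285
dark 29 [304.2 310.2] x 301 307 y 307 313 upper-right 305 307
dark 27 [312.5 314.7] x 308 316 y 313 316 upper-right 315 313
dark 14 [314.7 325.6] x 312 316 y 323 328 upper-right 315 323
blue 34 [302.2 317.4] x 298 305 y 313 323 upper-right 303 315
yel 51 [281.5 332.3] x 276 285 y 327 339 upper-right 281 328
yel 45 [309.  356.6] x 303 315 y 353 359 upper-right 313 354
296   9   5   8  58 103 103 102  99 100 103 106 100 100 107 116 114 113 112 114 115 111 109 106 100  96  
[... 1922 characters left out ...]
   1   2   2   3   4   4   2   2  15  65  98 107 105 105 109 107 102  98  95  93
313   7   4  11  43  43  10   3   1   1   0   3   3   4   2   1   3   1   6   2  20  46  75  88  90  97 109 103 101  95  95
314   4   4  32  93  92  63  26   3   2   4   3   1   2   1   1   5   1   3   6   0   5  22  43  75  90 112 105 101  96  94
315   3   6  19  68  99 100  80  33   1   3   3   2   2   1   2   3   4   3   2   3   5   4   1  23  72 114 108 105  97  93
316   1   3   5  23  58 103 103  73  15   2   1   2   3   2   3   3   1   2   4   2   5   4   5   4  17  60  97 106 100  96
317   4   3   5  10  25  73 113  90  39   1   1   4   1   2   1   3   2   2   3   3   5   5   3   4   6   6  30  76 101  95
```

Request:
{"name": "move_arm", "arguments": {"plan": [{"x": 0, "y": 0, "z": 0.001, "yaw": 0, "fingers": 1}, {"x": 0, "y": 0, "z": 0.001, "yaw": 0, "fingers": 1}, {"x": 0, "y": 0, "z": 0.002, "yaw": 0, "fingers": 1}, {"x": 0, "y": 0, "z": 0.002, "yaw": 0, "fingers": 1}]}}

```text
time: 18.2
eef_pos: [0.4388, -0.3585, 0.0729]
tcp_rot: [0.912, 0.409, -0.0, -0.0]
contact_force: [-2.6, 2.9, 9.4]
opening: 0.321
finger_force: 23.0
```

Request:
{"name": "move_arm", "arguments": {"plan": [{"x": 0, "y": 0, "z": 0.001, "yaw": 0, "fingers": 1}, {"x": 0, "y": 0, "z": 0.001, "yaw": 0, "fingers": 1}, {"x": 0, "y": 0, "z": 0.001, "yaw": 0, "fingers": 1}]}}

```text
time: 18.5
eef_pos: [0.4388, -0.3586, 0.0728]
tcp_rot: [0.912, 0.409, -0.0, -0.0]
contact_force: [-5.0, 4.4, 13.8]
opening: 0.322
finger_force: 23.3
```

```bash
python3 ang.py; python3 tip.py | sed -n '1,16p' | egrep "proj|blue|yel|grey 18"
```

```text
restx 0.0335 lat -0.0 z 0.0728 F [-5.   4.4 13.8] t 18.5
blue 1531 [324. 154.] rows 141 171 cols 288 360
blue 1117 [309. 262.] rows 180 340 cols 305 312
blue 1076 [338. 260.] rows 180 340 cols 334 341
yellow 9436 [323. 268.] rows 163 368 cols 283 364
yellow 2494 [396. 245.] rows 196 302 cols 379 409
yellow 2171 [399. 114.] rows 60 166 cols 385 409
proj tip [316.7 307. ] cap [273.6 338.8] collar [297.5 321.2]
grey 187 [307.  318.5] x 296 318 y 305 330 upper-right 318 305
blue 33 [302.1 317.6] x 298 305 y 313 323 upper-right 301 314
yel 53 [281.5 332.3] x 276 285 y 327 339 upper-right 282 328
yel 43 [309.1 356.7] x 303 315 y 353 359 upper-right 313 354
```

Firm contact came at z = .073 with 14 N, so both notches are bearing, and the tip pixel is within 1 px of where it belongs. Ease off, then let go.

Request:
{"name": "move_arm", "arguments": {"plan": [{"x": 0, "y": 0, "z": -0.002, "yaw": 0, "fingers": 1}, {"x": 0, "y": 0, "z": -0.003, "yaw": 0, "fingers": 1}, {"x": 0, "y": 0, "z": -0.003, "yaw": 0, "fingers": 1}]}}

```text
time: 18.9
eef_pos: [0.4387, -0.3584, 0.0731]
tcp_rot: [0.913, 0.409, 0.0, 0.0]
contact_force: [0.8, -0.1, 0.5]
opening: 0.322
finger_force: 22.3
```

Request:
{"name": "move_arm", "arguments": {"plan": [{"x": 0, "y": 0, "z": 0, "yaw": 0, "fingers": 0.6}, {"x": 0, "y": 0, "z": 0, "yaw": 0, "fingers": 0.55}, {"x": 0, "y": 0, "z": 0, "yaw": 0, "fingers": 0.5}, {"x": 0, "y": 0, "z": 0, "yaw": 0, "fingers": 0.45}]}}

```text
time: 19.3
eef_pos: [0.4385, -0.3584, 0.073]
tcp_rot: [0.912, 0.409, -0.0, -0.0]
contact_force: [0.5, 0.8, -0.1]
opening: 0.55
finger_force: 0.0
```

```bash
python3 ang.py; python3 tip.py | sed -n '1,16p' | egrep "proj|blue|yel|grey 18"
```

```text
restx 0.0335 lat -0.0004 z 0.073 F [ 0.5  0.8 -0.1] t 19.3
blue 1540 [324. 153.] rows 141 171 cols 288 360
blue 1118 [337. 259.] rows 180 339 cols 334 340
blue 1116 [308. 259.] rows 179 339 cols 304 312
yellow 11449 [324. 279.] rows 163 368 cols 262 385
yellow 2135 [399. 114.] rows 60 170 cols 385 409
yellow 1540 [397. 231.] rows 199 270 cols 380 409
proj tip [316.7 307. ] cap [273.6 338.8] collar [297.5 321.2]
grey 186 [306.8 318.1] x 296 318 y 305 329 upper-right 318 305
blue 33 [302.1 317.3] x 298 305 y 313 322 upper-right 303 315
yel 63 [281.7 332.1] x 275 287 y 327 339 upper-right 282 327
yel 37 [309.2 356.5] x 304 316 y 353 359 upper-right 316 356
```

The driver didn't move on release. Rise clear and check it without the hand in the way.

Request:
{"name": "move_arm", "arguments": {"plan": [{"x": 0, "y": 0, "z": 0, "yaw": 0, "fingers": 0.35}, {"x": 0, "y": 0, "z": -0.01, "yaw": 0, "fingers": 0.35}, {"x": 0, "y": 0, "z": -0.04, "yaw": 0, "fingers": 0.35}, {"x": 0, "y": 0, "z": -0.08, "yaw": 0, "fingers": 0.35}, {"x": 0, "y": 0, "z": -0.13, "yaw": 0, "fingers": 0.35}]}}

```text
time: 19.9
eef_pos: [0.4378, -0.3574, 0.2034]
tcp_rot: [0.913, 0.409, -0.001, -0.002]
contact_force: [0.5, -1.1, -0.2]
opening: 0.649
finger_force: 0.0
```

Request:
{"name": "move_arm", "arguments": {"plan": [{"x": -0.04, "y": -0.02, "z": -0.03, "yaw": 0, "fingers": 0.35}, {"x": -0.08, "y": -0.04, "z": -0.06, "yaw": 0, "fingers": 0.35}, {"x": -0.1, "y": -0.06, "z": -0.09, "yaw": 0, "fingers": 0.35}, {"x": -0.1, "y": -0.06, "z": -0.09, "yaw": 0, "fingers": 0.35}]}}

```text
time: 20.3
eef_pos: [0.3258, -0.396, 0.3006]
tcp_rot: [0.913, 0.407, -0.0, 0.006]
contact_force: [1.0, -0.0, 0.7]
opening: 0.648
finger_force: 0.0
```

```bash
cat >> tip.py <<'E'
st=ctrl.get_state();w=ctrl.read_camera("wrist")[:,:,::-1].copy();cv2.imwrite("pics/w_end.png",w);t=w.astype(int);b,g,r=t[...,0],t[...,1],t[...,2]
print(st["eef_pos"],st["contact_force"].round(1))
from scipy.spatial.transform import Rotation as R
m=M["wrist"];TT=np.eye(4);TT[:3,:3]=R.from_quat(st["tcp_rot"]).as_matrix();TT[:3,3]=st["eef_pos"];TC=TT@np.array(m["tool_from_camera"])
def pw(p):
    q=TC[:3,:3].T@(np.array(p)-TC[:3,3]);q=np.array(m["intrinsics"])@np.array([q[0],-q[1],-q[2]]);return (q[:2]/q[2]).round(1)
print("wrist expected tip",pw(T),"collar",pw(T+(Cp-T)*84/175),"cap",pw(Cp))
for nm,mk in(("blue",(b>r+30)&(b>g+20)),("yellow",(r>b+50)&(g>b+35)&(abs(r-g)<30)),("dark",t.max(2)<45)):
    for a,c,mm in blobs(mk,(220,0,200,260),60):
        ys,xs=np.where(mm);print(nm,a,c.round(0),"rows",ys.min(),ys.max(),"cols",xs.min(),xs.max())
E
python3 tip.py | egrep "proj|blue|yel|grey|dark|wrist|\["
```

```text
proj tip [316.7 307. ] cap [273.6 338.8] collar [297.5 321.2]
grey 755 [309.2 333.5] x 288 329 y 305 359 upper-right 318 305
grey 32 [288.2 335.1] x 284 293 y 329 341 upper-right 291 329
grey 178 [274.1 352.7] x 267 281 y 343 359 upper-right 279 346
dark 20 [304.7 309.5] x 303 307 y 307 312 upper-right 305 307
dark 26 [312.5 315. ] x 308 316 y 313 318 upper-right 316 314
dark 490 [286.3 341.1] x 268 306 y 327 359 upper-right 306 327
dark 41 [265.3 354.2] x 261 269 y 348 359 upper-right 269 348
blue 46 [302.  318.3] x 296 305 y 313 326 upper-right 302 314
blue 17 [291.2 323.9] x 284 298 y 319 329 upper-right 298 319
yel 286 [270.6 326.1] x 255 302 y 298 344 upper-right 302 321
[ 0.32666766 -0.39483512  0.29772037] [ 0.4 -0.4  0.3]
wrist expected tip [377.3 -54.6] collar [379.8  21.3] cap [382.6 108.8]
blue 304 [381.   8.] rows 0 21 cols 365 396
blue 133 [378.  47.] rows 17 75 cols 377 379
blue 143 [389.  46.] rows 16 75 cols 388 391
blue 76 [396.  51.] rows 21 79 cols 395 397
blue 94 [369.  48.] rows 22 79 cols 368 370
yellow 1517 [289.  19.] rows 0 46 cols 243 333
yellow 67 [329.   5
[... 197 characters left out ...]
5 96 cols 258 281
yellow 104 [241. 126.] rows 109 144 cols 223 258
yellow 127 [232. 128.] rows 114 140 cols 220 245
yellow 1803 [319. 191.] rows 124 251 cols 258 384
yellow 2139 [385. 163.] rows 127 222 cols 338 419
yellow 68 [401. 136.] rows 126 146 cols 394 408
yellow 124 [279. 180.] rows 162 204 cols 262 302
yellow 103 [250. 177.] rows 166 191 cols 238 266
yellow 2784 [271. 220.] rows 171 259 cols 220 339
yellow 163 [278. 194.] rows 173 213 cols 256 299
yellow 290 [246. 229.] rows 200 259 cols 220 280
yellow 285 [233. 230.] rows 212 250 cols 220 254
yellow 186 [226. 252.] rows 240 259 cols 220 236
dark 2081 [361.  84.] rows 13 126 cols 336 403
dark 68 [385. 256.] rows 251 259 cols 381 390
```

```bash
python3 - <<'E'
import io,contextlib
with contextlib.redirect_stdout(io.StringIO()):
    from tip import *
a=(Cp-T)/np.linalg.norm(Cp-T);up=np.array([0,0,1])-a*a[2];up/=np.linalg.norm(up)
for s,r,obs in((.035,4.5,(309.3,317)),(.162,14,(274.5,345.5))):
    print([proj("side",T+a*(s+e)-up*r*1.414e-3) for e in(-.005,0,.005)],"seen",obs)
# high prong tips in clear side0 image: dark pixels
t=cv2.imread("pics/side0.png").astype(int).max(2)
for a_,c,m in blobs(t<60,(255,300,75,70),25):
    ys,xs=np.where(m);print(a_,c.round(1),[(xs[i],ys[i]) for i in(ys.argmin(),xs.argmax(),ys.argmax())])
lat=np.array([.749,-.663,0])
for s,h in((.162,.02),(.035,.0135)):print("prong tops expected",proj("side",T+a*s+lat*h),proj("side",T+a*s-lat*h))
# driver tip & cap in the end image
e=cv2.imread("pics/side_l.png").astype(int)
for y in range(326,348):print(y," ".join("%3d"%e[y,x].max() for x in range(262,296)))
E
```

```text
[array([309.5, 314. ]), array([308.3, 314.8]), array([307.2, 315.6])] seen (309.3, 317)
[array([276.6, 342.1]), array([275.3, 343.2]), array([273.9, 344.2])] seen (274.5, 345.5)
71 [307.9 312.6] [(np.int64(303), np.int64(307)), (np.int64(316), np.int64(314)), (np.int64(308), np.int64(317))]
90 [275.5 340.4] [(np.int64(269), np.int64(332)), (np.int64(285), np.int64(341)), (np.int64(274), np.int64(345))]
31 [301.6 357.4] [(np.int64(311), np.int64(346)), (np.int64(311), np.int64(346)), (np.int64(292), np.int64(369))]
35 [285.3 358.2] [(np.int64(281), np.int64(356)), (np.int64(290), np.int64(358)), (np.int64(282), np.int64(360))]
prong tops expected [284.4 341. ] [270.1 331.3]
prong tops expected [313.5 315.6] [304.5 309.8]
326 227 159 160 161 159 164 169 168 167 166 159 159 178 230 233 225 188 151 114 138 137 204 220 221 204 136 162 143 158 193 200 193 173 112
327 168 155 161 161 160 163 169 169 166 165 161 159 164 189 220 159 137 168 134 163 206 219 216 202 135 159 129 189 197 194 186 167 107 114
328 153 155 160 161 158 163 170 171 166 165 162 158 163 167 165 186 189 206 206 210 215 20
[... 2009 characters left out ...]

343 148 153 156 157 157 159 136 134 119  84  32  25  14  14  18  11  19  10  20  17  23  28  34  53  52  53  51  53  51  52  54  54  52  53
344 149 156 157 158 150 135 127 127 141 167  81  45  21  15  17  23  26  22  23  24  31  38  49  51  55  52  53  52  52  53  53  55  54  52
345 150 156 157 153 132 128 126 133 161 195 129 107  41  31  39  53  63  52  44  35  40  43  55  53  54  50  52  51  53  53  55  54  53  54
346 148 156 157 153 130 129 121  90 102 156 189 189 114  92 105 108 109  91  54  42  45  48  52  54  52  54  51  51  53  52  53  52  53  54
347 126 155 152 132 127 124 100  58  73 108 136 187 211 155 130 121 101  87  72  54  51  50  51  52  52  51  51  54  53  50  54  50  50  61
```

The prong tops match the rest model to 1 px. The tip and cap end lie about 4–8 mm to the low side of nominal, inside the 20 mm limit, and the arm is clear. Handing in.

```bash
python3 -c "
from plant import ctrl
print(ctrl.sign_off())"
```

```text
the job is handed in; nothing more can be done
None
```

I handed the job in without seeing a verdict: the gauge pointer stands on the green zero mark and the yellow driver lies in the rest, by my measurements about 4–8 mm towards the low end (limit 20 mm); on the way a finger seems to have brushed a rest prong at about 9 N, and the driver was pressed down with up to about 16 N (limit 30 N).

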